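# Put a bearing away in a chest whose lid has a locking folding stay

## Robot

A 7-joint arm with a two-finger parallel gripper is mounted at the origin on a cart in front of the work surface, level with it; the furniture and walls round the work are solid. World frame = base frame: x ahead of the robot, y to its left, z up, the work surface at z = 0. Lengths are in m, angles in rad, forces in N, time in s.
With the tool pointing down it reaches from about 0.4 to 0.85 m from the base axis. Payload 10.4 kg.
Tool frame: the origin (TCP) lies between the finger pads; the fingertips stand manip.finger_overhang ahead of it and the grasp point (between the pads) lies 11 mm behind it (manip.finger_overhang is the distance from the TCP to the fingertips, in m); x points along the fingers, z is the direction in which the jaws open and shut, and the axes are right-handed (so a half turn about x gives the same grasp; the last joint's range is limited). The gripper opens to 85 mm and grips with 20 to 120 N. Pads are 22 mm wide; open, the fingers measure 114 mm over their backs; the gripper's body (76 mm by 85 mm) begins 54 mm behind the grasp point. The pads swing forward as they close: fully open they stand 13 mm farther back than shut.
Start: joints at [-1.273, 0.332, -0.065, 1.46, 0.022, 1.35, -0.088], TCP at [0.197, 0.593, 0.239] pointing down, gripper open.
Joint ranges: [-2.6, 2.6], [-0.5, 2.12], [-1.47, 1.34], [0.16, 2.42], [-1.27, 4.41], [0.06, 2.06], [-2.6, 2.6]. Speed limits (rad/s): [2.22, 2.22, 2.79, 2.79, 3.14, 3.14, 3.14].

## Interface

Orientations are given as a unit quaternion [x, y, z, w].
In Python, from workcell import get_obs, camera, workorder, manip gives the robot as it stands. The module is installed in compiled form; this text tells all that it offers.
- The arm moves only by the tool play_rows, never from a script. Its argument "increments" is text: rows parted by semicolons, each of 4 numbers parted by spaces: the shift along the tool's x, y, z in m, then the turn about the tool's x in rad. A call has 1 to 20 rows; each row shifts and turns the pose as measured when the row begins, along the tool's axes as they then stand; what a row does not reach is not made up. A row lasts 1/10 s, in which the tool goes at most 50 mm and 8.59 degrees, less where a joint would pass 70% of its speed; a pose out of reach is approached as far as the arm can. A call is refused whole if a number of a shift passes 0.05 or a number of a turn 0.15, either way. A call with a gripper value outside its range is refused whole. "hand" is the gripper command: -1 is fully open, 1 is shut, values between are in proportion, set as the call begins (left out, the last holds). The fingers move at their own pace and stop on an object; "squeeze" is the grip in N (left out, the last holds). Time passes only in rows, so rows that do not move let the fingers close. It gives the time, the measured TCP pose, the force and the opening at its end, in the units of the state.
- get_obs(): the state, without advancing time (a new reading comes with each control period).
- camera(name): name is "scene" or "top" or "wrist"; returns a dict with "img" (400x640x3 uint8, blue, green, red), "fov_y" (degrees; the focal length in pixels is half the picture's height over the tangent of half this angle, whatever the lens; pixels are square), "cx", "cy" (the principal point, pixels), "R" (3x3) and "t" (3): a world point X has camera coordinates R X + t; the wrist camera has in their place "tool_from_camera" (4x4, takes a point from camera to tool coordinates, whose origin is the TCP and whose axes are the tool frame's). Camera axes: x right, y down, z forward; pixel columns grow to the right and rows downward; lengths in m; the calibration is good to about 2 mm. A picture is of the moment at which its call begins: read the wrist's pose just before it. There is no depth.
- workorder.hand_in(): hands the job in, once; it reports no verdict.
The state is a dict: "clock": time; "joint_pos": joint angles; "joint_velocities": joint speeds; "tau": joint torques, N m; "position": TCP position; "ee_rot": TCP orientation; "ft_force": force on the tool from outside, world axes, zero at the start; "torque": the same for the moment, N m; "grip_width": opening from 0.0 (shut) to 1.0 (fully open).
Only numpy, scipy, OpenCV 4.12 (cv2) and the standard library are available. Lean on these libraries where they do the work, as an engineer would, in place of code of your own. Each camera call takes 0.05 s, during which the arm holds its last target.

## Task

Put the loose ball bearing away in the low grey steel chest: raise the lid by its bar until the folding stay locks and the lid stands by itself, without straining the stay, and lay the bearing flat on the chest floor. Then push the stay's knuckle back to break its joint and lower the lid gently by the bar until it is fully shut; leave the other things on the table alone.

Things in the scene. Friction and masses are not known exactly. Their poses are not given: they have to be found in the camera images.
- chest: Open-topped grey steel chest fixed to the table, 190 (its x) x 260 (its y) x 85 mm high, walls and floor 4 mm. Origin: centre of its underside; x points from the front wall (handle side, toward the robot) to the hinge side, z up.
- lid_handle (a point): Middle of the lid's straight round pull bar, 12 mm thick, 110 mm long, along the chest's y, 235 mm from the hinge line in the lid's plane, 39 mm clear of the lid's front edge; 86 mm above the table when shut. A bracket rod at each end joins it to the lid; between them it is free to grip and turns between the fingers as the lid swings. Lid weight 0.68 to 0.96 kg.
- lid_hinge (a point): Middle of the hinge line (parallel to the chest's y), on the far rim of the chest, 95 mm behind its centre and 85 mm up.
- lid (a joint): Lid angle, rad: 0 shut, grows as the front rises. The stiff hinge needs 2 to 6 N at the bar to raise; with the stay broken the lid mostly stays put above 1 rad, else drops. The stay goes taut and locks at an angle from 1.25 to 1.55 that differs each time: find it by feel. There the bar suddenly resists (2 N more per mm); over 20 N extra strains the stay.
- stay_elbow (a joint): Fold of the stay's middle joint, rad: about 0 (within 0.3) folded with the lid shut, 2.85 with the two links in line, 3.09 at its stop just past the line: locked. A light spring flips it over by itself once the lid is within a few mm of the taut point; pushed back below about 2.1 it stays broken.
- stay_bush (a joint): Give of the rubber bush in the stay's foot, m: 0 unloaded, positive when the stay is stretched, 10 N per mm; over 0.0045 the stay is strained.
- stay_foot: The whole stay with its foot; origin: its lower pivot, inside the chest near its left (+y) wall, about 50 mm above the table. The stay is two flat steel links of 92 mm, 14 mm wide: the lower from this pivot to the knuckle, the upper from the knuckle to a lug under the lid.
- stay_knuckle (a point): Centre of the knuckle, a 22 mm thick steel roller at the stay's middle joint, along the chest's y, 18 mm either side of this point; it circles stay_foot at 92 mm. With the stay locked it is about 50 mm above the chest's rim. To break the joint push its front 40 to 50 mm toward the hinge and down, square to the stay, with 3 to 12 N, hand leaning back 40 degrees to clear the lid.
- bearing_1: Steel ball bearing, a plain ring 52 mm across and 15 mm high with a smooth outside, 0.12 kg, lying flat on the table beside the chest (left or right). Origin: centre of its underside.
- chest_floor (a point): A good free spot for the bearing on the chest's floor (top of the floor, 4 mm above the table), 40 mm in front of and 30 mm to the right of the chest's centre.
- gear_1: Toothed gear 64 mm across, 22 mm high, lying on the table on the other side of the chest: leave it alone. Origin: centre of its underside.
- gear_2: Small dark gear 48 mm across, 20 mm high, already lying in the far right part of the chest: leave it there. Origin: centre of its underside.
- piston_1: Piston 66 mm across, 58 mm high, standing on the left of the table: leave it alone.
- piston_2: Second piston, same size, beside the first: leave it alone.
- pliers_1: Pliers with red grips, 162 mm long, lying near the front right of the table: leave them alone.
- spray_can_1: Spray can 64 mm across, 192 mm high, standing at the back right: leave it alone.
Things that resemble listed ones, but are neither listed nor needed, are in the scene too. What is shaped like the bearing_1 but orange or yellow is not meant.

How it is judged:
By the outcome, as a careful person would: the job done as asked, in the order asked, and still so for the second after the job is handed in, with the robot touching nothing.
It also fails if it takes over 72 s, if anything falls off the work surface, if the arm or the gripper's body presses on something with over 40 N, if the wrist force passes 120 N, or if a joint passes its speed limit or range.

## Working session

There is one attempt and no reset: what is moved stays moved. The work goes in short steps, Python scripts to look and compute and a tool call to move; the robot and the scene stay as the last step left them, time stands still between calls to the robot, and variables do not carry over. Pictures are saved under pics/ and viewed, and the job is handed in when it is done.

Besides the shell and the picture viewer there is one more tool, called after "Request:" by a JSON object that holds its "name" and its "arguments", one argument or row to a line. play_rows: Moves the arm, as the interface text tells. Its arguments: {"type":"object","properties":{"increments":{"type":"string"},"hand":{"type":"number"},"squeeze":{"type":"number"}},"required":["increments"]}

```bash
mkdir -p pics
cat > h.py <<'E'
import numpy as np, cv2
from workcell import get_obs, camera, workorder, manip
from scipy.spatial.transform import Rotation as Ro
def snap(n,f):
    o=get_obs(); c=camera(n); cv2.imwrite('pics/'+f,c['img']); np.savez('pics/'+f+'.npz',pos=o['position'],rot=o['ee_rot'],**c); return c
def ext(c):
    if 'R' in c: return np.array(c['R']),np.array(c['t'])
    T=np.eye(4);T[:3,:3]=Ro.from_quat(c['rot']).as_matrix();T[:3,3]=c['pos'];T=T@c['tool_from_camera'];Ti=np.linalg.inv(T);return Ti[:3,:3],Ti[:3,3]
def load(f): return dict(np.load('pics/'+f+'.npz'))
def foc(c): return 200/np.tan(np.radians(float(c['fov_y']))/2)
def pix(c,u,v,z):
    R,t=ext(c); d=R.T@np.array([(u-c['cx'])/foc(c),(v-c['cy'])/foc(c),1]); o=-R.T@t; return o+d*(z-o[2])/d[2]
def proj(c,X):
    R,t=ext(c); p=R@np.array(X)+t; return p[:2]/p[2]*foc(c)+[float(c['cx']),float(c['cy'])]
def state():
    o=get_obs(); print({k:np.round(v,4).tolist() for k,v in o.items()}); print(np.round(Ro.from_quat(o['ee_rot']).as_matrix(),3).tolist())
def tool(vec):
    return Ro.from_quat(get_obs()['ee_rot']).as_matrix().T@np.array(vec)
E
python3 - <<'E'
from h import *
state(); print(manip.finger_overhang)
for n in ['scene','top','wrist']:
    c=snap(n,n+'0.png'); print(n,c['fov_y'],c['cx'],c['cy'])
    if 'R' in c: print(-np.array(c['R']).T@c['t'])
    else: print(c['tool_from_camera'])
E
```

```text
{'clock': 0.0, 'joint_pos': [-1.2726, 0.3329, -0.0647, 1.461, 0.0216, 1.3499, -0.0885], 'joint_velocities': [0.0004, 0.0001, 0.0001, -0.0001, -0.0005, 0.0005, -0.001], 'tau': [-0.0, -62.5443, 0.0493, -39.1605, 0.0162, 0.01, 0.0], 'position': [0.197, 0.5928, 0.2385], 'ee_rot': [-0.4141, 0.5738, 0.4134, 0.573], 'ft_force': [0.1719, 0.5183, -0.1901], 'torque': [-0.0244, 0.0023, 0.0418], 'grip_width': 1.0016}
[[-0.0, -0.949, 0.315], [-0.001, 0.315, 0.949], [-1.0, -0.0, -0.001]]
0.008
scene 46.342077010908376 316.3325653513465 193.19082930030007
[0.6309492  1.09099506 1.12311085]
top 46.06973394796857 318.0891838818494 200.7085267185642
[0.41096391 0.08258389 1.50669088]
wrist 62.87773247906129 315.9074821088962 200.1387517366975
[[ 9.78731040e-05 -2.66136709e-01  9.63935290e-01 -1.33884773e-01]
 [-3.67131566e-04 -9.63935239e-01 -2.66136658e-01  6.79088624e-02]
 [ 9.99999928e-01 -3.27843452e-04 -1.92050521e-04 -6.10346434e-04]
 [ 0.00000000e+00  0.00000000e+00  0.00000000e+00  1.00000000e+00]]
```

```bash
ls pics
```

```text
scene0.png
scene0.png.npz
top0.png
top0.png.npz
wrist0.png
wrist0.png.npz
```

View pics/scene0.png

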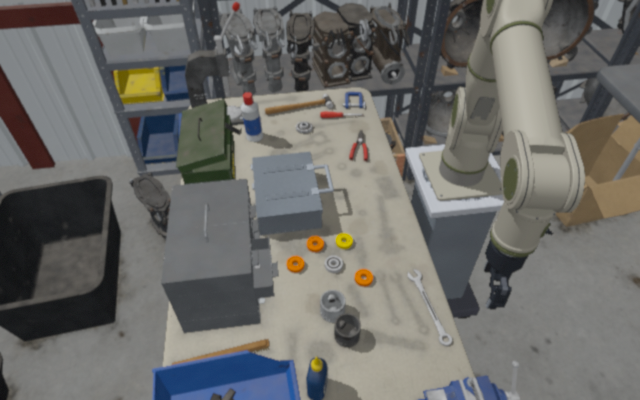

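View pics/top0.png

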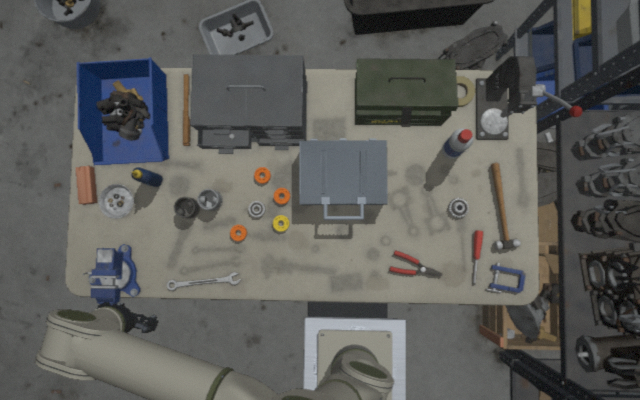

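View pics/wrist0.png

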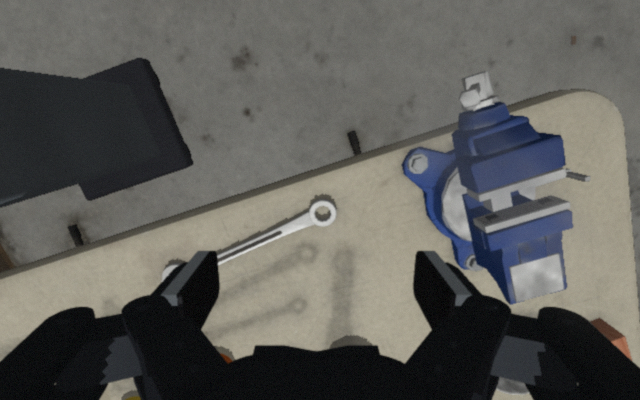

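Run:
```python
from h import *
a=load('top0.png');b=load('scene0.png')
f=lambda i,x,y,w,h,s:cv2.resize(i[y:y+h,x:x+w],None,fx=s,fy=s,interpolation=cv2.INTER_CUBIC)
cv2.imwrite('pics/c1.png',f(a['img'],230,130,250,115,3.2))
cv2.imwrite('pics/c2.png',f(b['img'],235,140,130,150,4))
for u,v,z in [(257,209,.015),(458,208,.022),(281,196,.015),(281,224,.015)]: print(pix(a,u,v,z))
for u,v,z in [(333,264,.015),(304,127,.022)]: print(pix(b,u,v,z))
```

```text
[0.48967076 0.31684653 0.015     ]
[ 0.5013408  -0.31721635  0.022     ]
[0.53225946 0.24105949 0.015     ]
[0.44305781 0.23916875 0.015     ]
[0.49192082 0.32331009 0.015     ]
[ 0.50426684 -0.30452641  0.022     ]
```

View pics/c1.png

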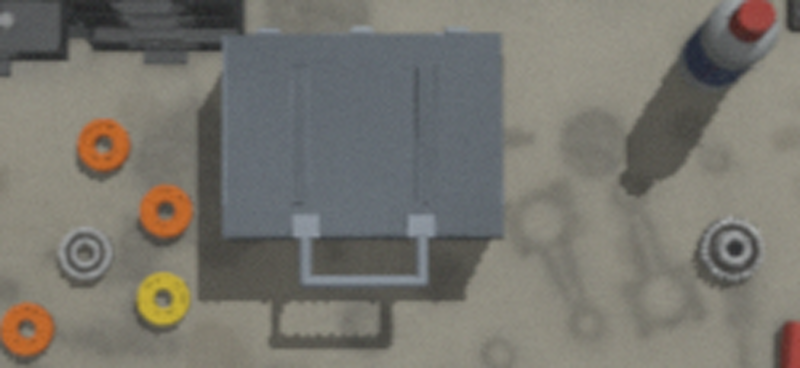

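View pics/c2.png

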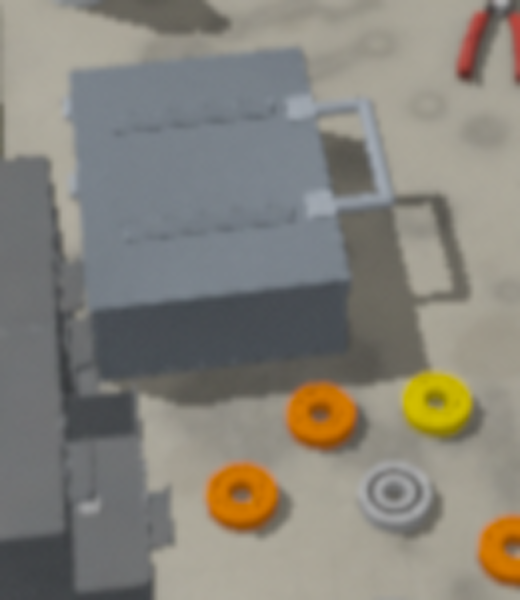

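Run:
```python
from h import *
a=load('top0.png');b=load('scene0.png')
g=lambda x,y:(230+x/3.2,130+y/3.2)
for n,p in dict(barL=(303,280),barR=(426,281),backL=(222,35),backR=(501,33),frL=(223,237),frR=(503,237)).items(): print(n,pix(a,*g(*p),.087))
h=lambda x,y:(235+x/4,140+y/4)
for n,p in dict(barL=(384,196),barR=(362,104),backL=(92,308),backR=(72,71),frL=(348,282),frR=(303,50)).items(): print(n,pix(b,*h(*p),.087))
```

```text
barL [0.46307015 0.09987063 0.087     ]
barR [ 0.46380964 -0.01589319  0.087     ]
backL [0.69610175 0.18066265 0.087     ]
backR [ 0.70076336 -0.08506817  0.087     ]
frL [0.50266588 0.17616447 0.087     ]
frR [ 0.50630622 -0.08790767  0.087     ]
barL [0.46358042 0.09512785 0.087     ]
barR [ 0.46539947 -0.01049788  0.087     ]
backL [0.69281053 0.17853446 0.087     ]
backR [ 0.69758358 -0.08392869  0.087     ]
frL [0.50351705 0.17933874 0.087     ]
frR [ 0.5047503  -0.08300792  0.087     ]
```

Request:
{"name": "play_rows", "arguments": {
  "increments": "0 -0.04 0 0.15;0 -0.04 0 0.15;0 -0.04 0 0.15;0 -0.04 0 0.15;0 -0.04 0 0.15;0 -0.04 0 0.15;0 -0.04 0 0.15;0 -0.04 0 0.15;0 -0.02 0 0.05",
  "hand": -0.2,
  "squeeze": 40
}}

```text
clock: 1.05
position: [0.4008, 0.3387, 0.2344]
ee_rot: [0.001, 0.709, -0.005, 0.705]
ft_force: [0.1, 0.2, 1.0]
grip_width: 0.599
```

Run:
```python
from h import *
state(); snap('wrist','w1.png')
```

```text
{'clock': 1.05, 'joint_pos': [-1.0208, 0.114, 0.2521, 1.7396, -0.0298, 1.2987, -0.7707], 'joint_velocities': [0.1118, -0.2781, 0.1045, 0.3079, 0.0442, -0.039, -0.2416], 'tau': [-0.8966, -42.5866, 1.0701, -39.0309, -0.1226, 0.147, -0.3862], 'position': [0.4008, 0.3387, 0.2344], 'ee_rot': [0.0014, 0.7089, -0.0047, 0.7052], 'ft_force': [0.1281, 0.1653, 0.957], 'torque': [-0.0124, 0.0253, 0.0179], 'grip_width': 0.5991}
[[-0.005, 0.009, 1.0], [-0.005, 1.0, -0.009], [-1.0, -0.005, -0.005]]
```

View pics/w1.png

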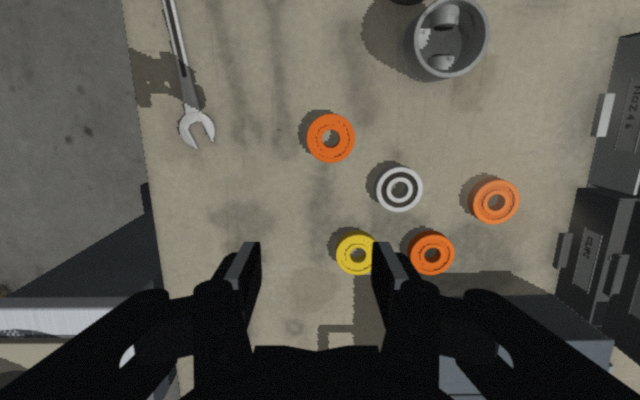

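Run:
```python
from h import *
c=load('w1.png'); print(pix(c,399,189,.015)); print(proj(c,[.464,.042,.086]))
for p in [(399,167),(399,212),(376,189),(423,189)]: print(pix(c,*p,.012))
```

```text
[0.49090361 0.3191267  0.015     ]
[375.5448316  442.55414832]
[0.49018358 0.3432456  0.012     ]
[0.49327332 0.29138393 0.012     ]
[0.46597151 0.31858658 0.012     ]
[0.51845454 0.31817819 0.012     ]
```

Request:
{"name": "play_rows", "arguments": {
  "increments": "0 -0.042 0.009 0;0.005 -0.042 0.009 0;0.01 -0.042 0.009 0;0.01 -0.042 0.009 0;0.01 -0.042 0.009 0;0.01 -0.042 0.009 0;0.01 -0.042 0.009 0;0 0 0 0",
  "hand": -0.1
}}

```text
clock: 1.9
position: [0.4615, 0.0316, 0.1784]
ee_rot: [0.001, 0.709, -0.003, 0.706]
ft_force: [-0.6, 0.3, 0.0]
grip_width: 0.55
```

Run:
```python
from h import *
state(); snap('wrist','w2.png')
```

```text
{'clock': 1.9, 'joint_pos': [-0.7048, 0.0013, 0.5436, 1.9751, 0.0012, 1.1698, -0.1681], 'joint_velocities': [-0.0313, -0.0096, -0.0755, -0.009, -0.0244, 0.0089, -0.051], 'tau': [1.35, -29.8235, 1.4566, -36.5238, 0.1302, -0.3561, 1.5109], 'position': [0.4615, 0.0316, 0.1784], 'ee_rot': [0.0014, 0.7085, -0.0031, 0.7057], 'ft_force': [-0.622, 0.2995, 0.0498], 'torque': [0.0394, 0.0304, -0.0557], 'grip_width': 0.5498}
[[-0.004, 0.006, 1.0], [-0.003, 1.0, -0.006], [-1.0, -0.003, -0.004]]
```

View pics/w2.png

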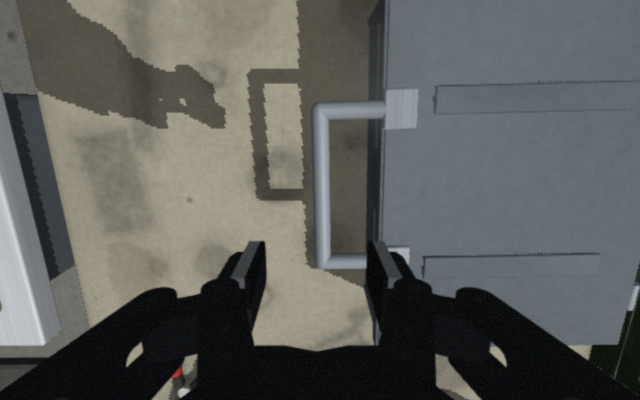

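Run:
```python
from h import *
c=load('w2.png')
for p in [(320,112),(323,260),(321,180)]: print(pix(c,*p,.086))
for p in [(387,0),(384,100),(381,180)]: print(pix(c,*p,.087))
```

```text
[0.463544   0.09683616 0.086     ]
[ 0.46544706 -0.01122984  0.086     ]
[0.4640929  0.05051261 0.086     ]
[0.50461536 0.16252399 0.087     ]
[0.50565231 0.10418386 0.087     ]
[0.50618621 0.05047813 0.087     ]
```

Request:
{"name": "play_rows", "arguments": {
  "increments": "0 0.006 0.002 0;0.03 0.005 0.001 0;0.03 0 0 0;0.03 0 0 0;0.016 0 0 0;0 0 0 0",
  "hand": 0.3
}}

```text
clock: 2.55
position: [0.4658, 0.0565, 0.0708]
ee_rot: [-0.003, 0.707, 0.004, 0.707]
ft_force: [-0.5, 0.1, 0.6]
grip_width: 0.348
```

Run:
```python
from h import *
state(); snap('wrist','w3.png')
```

```text
{'clock': 2.55, 'joint_pos': [-0.7004, 0.1752, 0.524, 2.0704, -0.1124, 0.922, -0.1055], 'joint_velocities': [-0.017, -0.0073, -0.012, -0.0174, 0.0061, 0.0184, -0.0164], 'tau': [0.4533, -36.675, 3.6554, -31.2987, -0.2995, -0.7366, 0.3208], 'position': [0.4658, 0.0565, 0.0708], 'ee_rot': [-0.0026, 0.7072, 0.0041, 0.707], 'ft_force': [-0.4792, 0.0545, 0.5632], 'torque': [0.0034, -0.0004, -0.0254], 'grip_width': 0.3484}
[[-0.0, -0.01, 1.0], [0.002, 1.0, 0.01], [-1.0, 0.002, -0.0]]
```

View pics/w3.png

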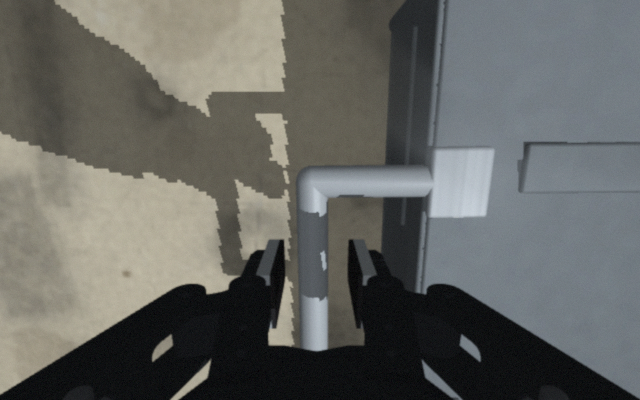

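Request:
{"name": "play_rows", "arguments": {
  "increments": "0 0 0 0;0 0 0 0;0 0 0 0;0 0 0 0",
  "hand": 1,
  "squeeze": 40
}}

```text
clock: 3.0
position: [0.4646, 0.0577, 0.0737]
ee_rot: [-0.004, 0.708, 0.005, 0.706]
ft_force: [-0.6, -2.2, -5.5]
grip_width: 0.121
```

Run:
```python
from h import *
state()
# arc plan : grip point hinge
import numpy as np
for th in np.arange(0,1.6,.1): print(round(th,2), np.round([.6995-.235*np.cos(th), .085+.235*np.sin(th)],4))
```

```text
{'clock': 3.0, 'joint_pos': [-0.7036, 0.1696, 0.5239, 2.0685, -0.1087, 0.9316, -0.1083], 'joint_velocities': [-0.0018, -0.01, -0.0006, -0.002, 0.0085, 0.0074, -0.0046], 'tau': [-1.0064, -39.7395, 2.572, -34.4222, -0.6052, -0.2382, -0.0695], 'position': [0.4646, 0.0577, 0.0737], 'ee_rot': [-0.0036, 0.7082, 0.0051, 0.706], 'ft_force': [-0.57, -2.215, -5.4763], 'torque': [-0.5101, 0.1666, 0.08], 'grip_width': 0.1209}
[[-0.003, -0.012, 1.0], [0.002, 1.0, 0.012], [-1.0, 0.002, -0.003]]
0.0 [0.4645 0.085 ]
0.1 [0.4657 0.1085]
0.2 [0.4692 0.1317]
0.3 [0.475  0.1544]
0.4 [0.4831 0.1765]
0.5 [0.4933 0.1977]
0.6 [0.5055 0.2177]
0.7 [0.5198 0.2364]
0.8 [0.5358 0.2536]
0.9 [0.5534 0.2691]
1.0 [0.5725 0.2827]
1.1 [0.5929 0.2944]
1.2 [0.6143 0.304 ]
1.3 [0.6366 0.3114]
1.4 [0.6596 0.3166]
1.5 [0.6829 0.3194]
```

Request:
{"name": "play_rows", "arguments": {
  "increments": "-0.012 0 0 0;-0.023 0 0.002 0;-0.023 0 0.004 0;-0.022 0 0.006 0;-0.022 0 0.008 0;-0.021 0 0.010 0"
}}

```text
clock: 3.6
position: [0.5063, 0.0584, 0.2067]
ee_rot: [-0.003, 0.697, 0.006, 0.717]
ft_force: [38.9, 2.1, -31.7]
grip_width: 0.127
```

Run:
```python
from h import *
state();
```

```text
{'clock': 3.6, 'joint_pos': [-0.7201, 0.069, 0.5421, 1.855, -0.0374, 1.1995, -0.1548], 'joint_velocities': [0.0237, 0.0422, 0.0439, -0.5446, -0.0021, 0.3607, 0.0486], 'tau': [-1.6633, -49.7778, -0.221, -31.9031, -1.3438, 11.2368, -0.255], 'position': [0.5063, 0.0584, 0.2067], 'ee_rot': [-0.0027, 0.6972, 0.0056, 0.7169], 'ft_force': [38.8574, 2.1047, -31.6821], 'torque': [0.269, -7.4003, 0.016], 'grip_width': 0.1271}
[[0.028, -0.012, 1.0], [0.004, 1.0, 0.012], [-1.0, 0.004, 0.028]]
```

Request:
{"name": "play_rows", "arguments": {
  "increments": "0 0 0 0;0 0 0 0"
}}

```text
clock: 3.8
position: [0.5102, 0.0585, 0.2117]
ee_rot: [-0.002, 0.694, 0.006, 0.72]
ft_force: [3.5, -1.2, -8.3]
grip_width: 0.119
```

Run:
```python
from h import *
state();
```

```text
{'clock': 3.8, 'joint_pos': [-0.7198, 0.0664, 0.5425, 1.8469, -0.0361, 1.2004, -0.1556], 'joint_velocities': [0.0026, -0.0083, 0.0043, -0.0373, 0.0065, 0.0066, -0.0015], 'tau': [-0.4841, -39.9291, 1.1575, -41.9443, -0.4137, 0.4699, -0.0569], 'position': [0.5102, 0.0585, 0.2117], 'ee_rot': [-0.0018, 0.6938, 0.0059, 0.7201], 'ft_force': [3.465, -1.1511, -8.3016], 'torque': [-0.2302, -0.3217, 0.0019], 'grip_width': 0.1193}
[[0.037, -0.011, 0.999], [0.006, 1.0, 0.011], [-0.999, 0.006, 0.037]]
```

Request:
{"name": "play_rows", "arguments": {
  "increments": "-0.013 0 0.011 0;-0.012 0 0.012 0;-0.011 0 0.013 0;-0.010 0 0.014 0;-0.009 0 0.014 0;0 0 0 0"
}}

```text
clock: 4.4
position: [0.5668, 0.0596, 0.2688]
ee_rot: [-0.002, 0.699, 0.007, 0.715]
ft_force: [3.2, -1.6, -5.0]
grip_width: 0.124
```

Run:
```python
from h import *
state();
```

```text
{'clock': 4.4, 'joint_pos': [-0.677, 0.187, 0.5695, 1.6142, -0.1076, 1.348, -0.0815], 'joint_velocities': [-0.0064, -0.0216, -0.0081, 0.0503, 0.0084, 0.0004, -0.0122], 'tau': [-0.2876, -45.4584, 4.2649, -40.985, -0.5633, 1.0405, 0.2293], 'position': [0.5668, 0.0596, 0.2688], 'ee_rot': [-0.0019, 0.6993, 0.0068, 0.7148], 'ft_force': [3.1929, -1.6284, -5.0225], 'torque': [-0.1643, -0.5568, 0.0469], 'grip_width': 0.1237}
[[0.022, -0.012, 1.0], [0.007, 1.0, 0.012], [-1.0, 0.007, 0.022]]
```

Request:
{"name": "play_rows", "arguments": {
  "increments": "-0.006 0 0.010 0;-0.006 0 0.010 0;-0.005 0 0.010 0;-0.005 0 0.010 0;0 0 0 0"
}}

```text
clock: 4.9
position: [0.6004, 0.0602, 0.2888]
ee_rot: [-0.002, 0.704, 0.007, 0.71]
ft_force: [1.0, -0.7, 0.7]
grip_width: 0.119
```

```bash
cat >> h.py <<'E'
def lid():
    o=get_obs(); p=o['position']; M=Ro.from_quat(o['ee_rot']).as_matrix(); g=p-M[:,0]*.011
    v=[.6995-g[0],g[2]-.085]; th=np.arctan2(v[1],v[0]); F=o['ft_force']; 
    print('th %.3f r %.4f t %.2f'%(th,np.hypot(*v),o['clock']),'Ftang %.1f Frad %.1f'%(F[0]*np.sin(th)+F[2]*np.cos(th),-F[0]*np.cos(th)+F[2]*np.sin(th)),np.round(F,1),np.round(p,4),'tilt',np.round(M[:,0],3),'tang/tool',np.round(M.T@[np.sin(th),0,np.cos(th)],3))
E
python3 -c "
from h import *
lid();snap('scene','s2.png');print(get_obs()['joint_pos'].round(2))"
```

```text
th 1.138 r 0.2366 t 4.90 Ftang 1.2 Frad 0.3 [ 1.  -0.7  0.7] [0.6004 0.0602 0.2888] tilt [ 0.009  0.008 -1.   ] tang/tool [-0.411 -0.008  0.912]
[-0.64  0.28  0.58  1.48 -0.16  1.42 -0.04]
```

View pics/s2.png

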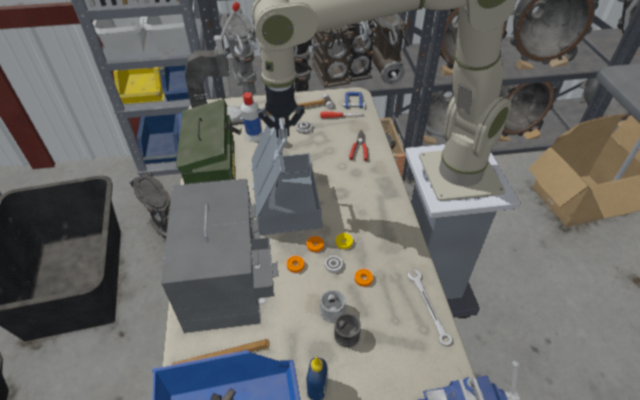

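Request:
{"name": "play_rows", "arguments": {
  "increments": "-0.002 0 0.005 0;-0.002 0 0.005 0;-0.002 0 0.005 0;-0.001 0 0.003 0"
}}

```text
clock: 5.35
position: [0.6158, 0.0605, 0.2955]
ee_rot: [-0.001, 0.706, 0.007, 0.709]
ft_force: [-5.3, -1.5, 1.5]
grip_width: 0.119
```

```bash
python3 -c "
from h import *
lid()"
```

```text
th 1.209 r 0.2369 t 5.35 Ftang -4.4 Frad 3.3 [-5.3 -1.5  1.5] [0.6158 0.0605 0.2955] tilt [ 0.004  0.009 -1.   ] tang/tool [-0.35  -0.008  0.937]
```

Request:
{"name": "play_rows", "arguments": {
  "increments": "-0.001 0 0.003 0;-0.001 0 0.003 0;-0.001 0 0.003 0"
}}

```text
clock: 5.65
position: [0.6255, 0.0607, 0.2993]
ee_rot: [-0.001, 0.706, 0.008, 0.709]
ft_force: [-3.9, 0.1, 1.6]
grip_width: 0.121
```

```bash
python3 -c "
from h import *
lid()"
```

```text
th 1.253 r 0.2372 t 5.65 Ftang -3.2 Frad 2.7 [-3.9  0.1  1.6] [0.6255 0.0607 0.2993] tilt [ 0.004  0.009 -1.   ] tang/tool [-0.308 -0.009  0.951]
```

Request:
{"name": "play_rows", "arguments": {
  "increments": "-0.001 0 0.003 0;-0.001 0 0.003 0"
}}

```text
clock: 5.85
position: [0.6322, 0.0608, 0.3017]
ee_rot: [-0.001, 0.705, 0.008, 0.709]
ft_force: [-2.6, -1.6, -0.1]
grip_width: 0.124
```

```bash
python3 -c "
from h import *
lid()"
```

```text
th 1.283 r 0.2374 t 5.85 Ftang -2.5 Frad 0.6 [-2.6 -1.6 -0.1] [0.6322 0.0608 0.3017] tilt [ 0.005  0.009 -1.   ] tang/tool [-0.279 -0.009  0.96 ]
```

Request:
{"name": "play_rows", "arguments": {
  "increments": "-0.001 0 0.003 0;-0.001 0 0.003 0"
}}

```text
clock: 6.05
position: [0.6388, 0.0609, 0.3038]
ee_rot: [-0.001, 0.705, 0.008, 0.709]
ft_force: [-3.0, -0.2, 1.4]
grip_width: 0.119
```

Request:
{"name": "play_rows", "arguments": {
  "increments": "-0.0005 0 0.003 0;-0.0005 0 0.003 0"
}}

```text
clock: 6.25
position: [0.6456, 0.0611, 0.3054]
ee_rot: [-0.001, 0.705, 0.008, 0.709]
ft_force: [-3.5, -0.8, 4.8]
grip_width: 0.119
```

```bash
python3 -c "
from h import *
lid()"
```

```text
th 1.342 r 0.2377 t 6.25 Ftang -2.3 Frad 5.5 [-3.5 -0.8  4.8] [0.6456 0.0611 0.3054] tilt [ 0.006  0.01  -1.   ] tang/tool [-0.222 -0.01   0.975]
```

Request:
{"name": "play_rows", "arguments": {
  "increments": "-0.0005 0 0.003 0;-0.0005 0 0.003 0"
}}

```text
clock: 6.45
position: [0.6525, 0.0612, 0.3072]
ee_rot: [-0.001, 0.704, 0.008, 0.71]
ft_force: [-2.6, -1.1, 1.7]
grip_width: 0.123
```

```bash
python3 -c "
from h import *
lid()"
```

```text
th 1.371 r 0.2379 t 6.45 Ftang -2.2 Frad 2.2 [-2.6 -1.1  1.7] [0.6525 0.0612 0.3072] tilt [ 0.007  0.01  -1.   ] tang/tool [-0.191 -0.01   0.982]
```

Request:
{"name": "play_rows", "arguments": {
  "increments": "-0.0005 0 0.003 0;-0.0005 0 0.003 0"
}}

```text
clock: 6.65
position: [0.6592, 0.0613, 0.3082]
ee_rot: [-0.001, 0.704, 0.008, 0.71]
ft_force: [-1.8, -0.4, 0.2]
grip_width: 0.122
```

Request:
{"name": "play_rows", "arguments": {
  "increments": "-0.0005 0 0.003 0;-0.0005 0 0.003 0"
}}

```text
clock: 6.85
position: [0.6656, 0.0614, 0.3093]
ee_rot: [-0.001, 0.704, 0.008, 0.71]
ft_force: [-7.3, -0.5, 3.1]
grip_width: 0.119
```

```bash
python3 -c "
from h import *
lid()"
```

```text
th 1.427 r 0.2377 t 6.85 Ftang -6.8 Frad 4.1 [-7.3 -0.5  3.1] [0.6656 0.0614 0.3093] tilt [ 0.007  0.01  -1.   ] tang/tool [-0.136 -0.011  0.991]
```

Request:
{"name": "play_rows", "arguments": {
  "increments": "-0.0005 0 0.003 0;-0.0005 0 0.003 0"
}}

```text
clock: 7.05
position: [0.6704, 0.0616, 0.3102]
ee_rot: [-0.001, 0.706, 0.008, 0.708]
ft_force: [-8.7, 0.3, 3.2]
grip_width: 0.12
```

```bash
python3 -c "
from h import *
lid()"
```

```text
th 1.448 r 0.2380 t 7.05 Ftang -8.2 Frad 4.3 [-8.7  0.3  3.2] [0.6704 0.0616 0.3102] tilt [ 0.003  0.01  -1.   ] tang/tool [-0.119 -0.011  0.993]
```

Run:
```python
from h import *
a=snap('scene','s3.png')
f=lambda i,x,y,w,h,s:cv2.resize(i[y:y+h,x:x+w],None,fx=s,fy=s,interpolation=cv2.INTER_CUBIC)
cv2.imwrite('pics/s3c.png',f(a['img'],230,90,120,150,4))
lid()
```

```text
th 1.449 r 0.2380 t 7.10 Ftang -6.7 Frad 5.1 [-7.2 -0.   4.2] [0.6707 0.0616 0.3102] tilt [ 0.003  0.01  -1.   ] tang/tool [-0.119 -0.011  0.993]
```

View pics/s3c.png

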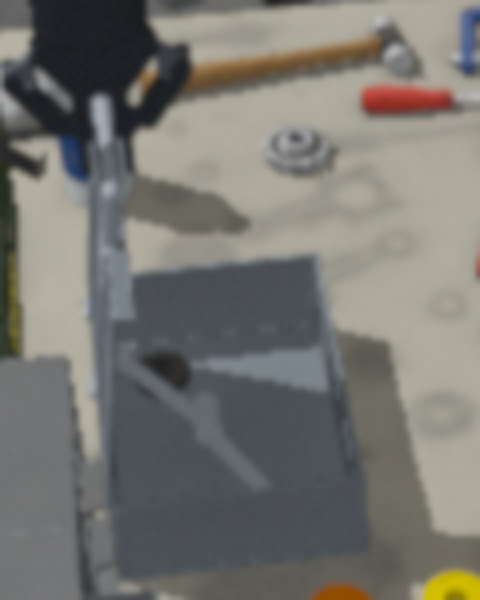

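Request:
{"name": "play_rows", "arguments": {
  "increments": "0 0 -0.001 0;0 0 0 0;0 0 0 0;-0.02 0 0 0;-0.04 0 0 0;-0.03 0 0 0;0 0.02 -0.04 0;0 0.04 -0.05 0;0 0.045 -0.045 0;0 0.045 -0.04 0",
  "hand": 0
}}

```text
clock: 8.1
position: [0.5188, 0.1852, 0.3994]
ee_rot: [0.001, 0.705, 0.002, 0.71]
ft_force: [0.3, 0.7, 0.1]
grip_width: 0.499
```

Run:
```python
from h import *
a=snap('scene','s4.png')
f=lambda i,x,y,w,h,s:cv2.resize(i[y:y+h,x:x+w],None,fx=s,fy=s,interpolation=cv2.INTER_CUBIC)
cv2.imwrite('pics/s4c.png',f(a['img'],230,90,120,150,4))
b=snap('top','t4.png')
cv2.imwrite('pics/t4c.png',f(b['img'],280,110,130,120,5))
snap('wrist','w4.png')
state()
```

```text
{'clock': 8.25, 'joint_pos': [-0.8835, 0.1252, 0.5162, 1.4004, -0.0646, 1.6242, -0.3655], 'joint_velocities': [0.0573, 0.0301, 0.0617, -0.0232, 0.0097, 0.0006, 0.0355], 'tau': [-2.9638, -43.3501, 0.4211, -39.6869, -0.2658, 0.0695, -0.6778], 'position': [0.5183, 0.188, 0.3996], 'ee_rot': [-0.0013, 0.7049, 0.0051, 0.7093], 'ft_force': [0.5079, -1.3141, -0.196], 'torque': [-0.0534, 0.0292, -0.0257], 'grip_width': 0.5019}
[[0.006, -0.009, 1.0], [0.005, 1.0, 0.009], [-1.0, 0.005, 0.006]]
```

View pics/s4c.png

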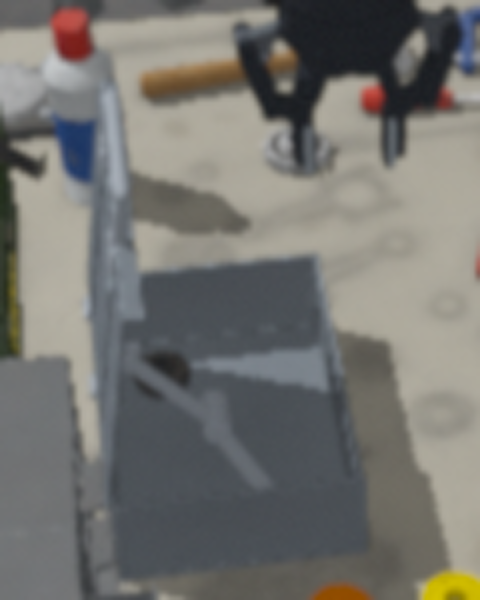

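View pics/t4c.png

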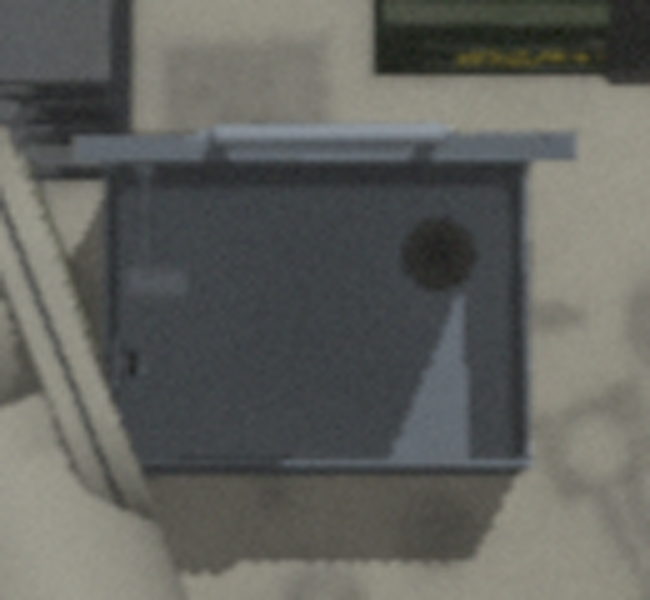

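View pics/w4.png

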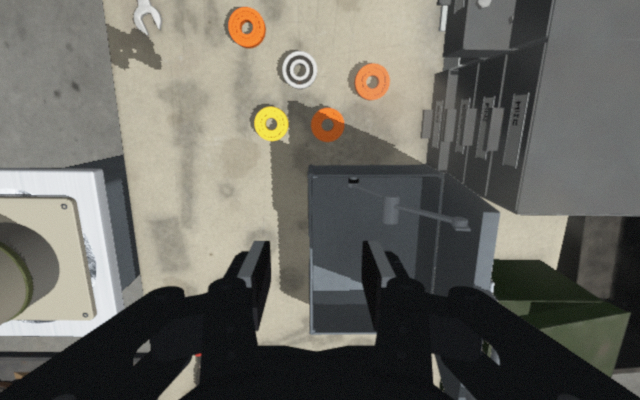

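```bash
cat >> h.py <<'E'
from scipy.optimize import least_squares
def tri(obs):
    r=least_squares(lambda X:np.concatenate([proj(c,X)-np.array(p) for c,p in obs]),[.6,.1,.1]); return r.x.round(4),r.fun.round(1)
E
python3 - <<'E'
from h import *
s=load('s4.png');t=load('t4.png');w=load('w4.png')
S=lambda x,y:(230+x/4,90+y/4);T=lambda x,y:(280+x/5,110+y/5)
print('kn',tri([(s,S(215,417)),(t,T(158,280)),(w,(391,209))]))
print('kn',tri([(s,S(215,417)),(w,(391,209))]))
print('foot',tri([(s,S(266,486)),(t,T(130,362)),(w,(353,180))]))
print('lug',tri([(s,S(130,350)),(w,(461,224))]))
print('bear',pix(w,299,70,.012), 'lid top edge L', pix(t,*T(73,150),.28),pix(t,*T(577,147),.28))
for p in [(108,165),(527,163),(527,467),(108,467)]: print(pix(t,*T(*p),.085))
g2=pix(t,*T(438,253),.024);print('gear2',g2)
E
```

```text
kn (array([0.6132, 0.1393, 0.1334]), array([-0.7, -0.5,  0.3, -0.2, -0.4, -0.3]))
kn (array([0.6136, 0.1387, 0.1321]), array([-0.8, -0.3, -0.3, -0.2]))
foot (array([0.5724, 0.1619, 0.07  ]), array([ 2. ,  0.9, -0.9, -0.5,  0.7,  0.9]))
lug (array([0.6665, 0.1479, 0.2159]), array([-0.1, -0.1, -0. , -0. ]))
bear [0.49091336 0.31771938 0.012     ] lid top edge L [0.65971643 0.18001637 0.28      ] [ 0.6640325  -0.08542162  0.28      ]
[0.69018462 0.17386272 0.085     ]
[ 0.69407988 -0.08180875  0.085     ]
[ 0.50837083 -0.08276056  0.085     ]
[0.50488836 0.17052552 0.085     ]
gear2 [ 0.64786758 -0.03287914  0.024     ]
```

Run:
```python
from h import *
c=load('w1.png'); B=pix(c,399,189,.012)[:2]
O=[pix(c,*p,.012)[:2] for p in [(331,138),(495,202),(432,254),(357,254)]]
for o in O: print(o.round(3),np.linalg.norm(o-B).round(3),np.degrees(np.arctan2(*(o-B)[::-1])).round(0))
for a in range(0,180,15):
    d=np.array([np.cos(np.radians(a)),np.sin(np.radians(a))]);n=np.array([-d[1],d[0]]);m=9
    for s in (1,-1):
        for r in np.linspace(.03,.057,6):
            for w in (-.011,0,.011):
                m=min(m,min(np.linalg.norm(B+s*d*r+n*w-o)-.026 for o in O))
    print(a,round(m,3))
o=get_obs()['position'];print(B-o[:2])
```

```text
[0.415 0.375] 0.095 143.0
[0.601 0.302] 0.11 -8.0
[0.535 0.239] 0.091 -61.0
[0.447 0.24 ] 0.091 -120.0
0 0.024
15 0.028
30 0.015
45 0.007
60 0.008
75 0.007
90 0.014
105 0.007
120 0.008
135 0.007
150 0.011
165 0.014
[-0.02665153  0.13036853]
```

Request:
{"name": "play_rows", "arguments": {
  "increments": "0.02 0.015 -0.004 0;0.04 0.019 -0.005 0;0.045 0.019 -0.005 0;0.045 0.019 -0.005 0;0.045 0.019 -0.003 0;0.04 0.019 -0.002 0;0.03 0.01 0 0;0 0 0 0;0 0 0 0",
  "hand": -1
}}

```text
clock: 9.15
position: [0.5049, 0.3068, 0.1296]
ee_rot: [0.004, 0.7, 0.001, 0.714]
ft_force: [0.3, -0.2, 0.9]
grip_width: 1.004
```

Run:
```python
from h import *
state(); snap('wrist','w5.png')
```

```text
{'clock': 9.15, 'joint_pos': [-0.9692, 0.3406, 0.4154, 1.7265, -0.1491, 1.0857, -0.5124], 'joint_velocities': [0.0029, 0.0223, -0.0001, 0.0114, -0.0038, -0.0079, 0.0026], 'tau': [-1.1729, -52.093, 4.919, -33.8846, -0.1611, -0.2331, -0.0174], 'position': [0.5049, 0.3068, 0.1296], 'ee_rot': [0.0045, 0.7004, 0.0013, 0.7137], 'ft_force': [0.3338, -0.2423, 0.9209], 'torque': [0.0189, -0.0086, -0.0475], 'grip_width': 1.0041}
[[0.019, 0.004, 1.0], [0.008, 1.0, -0.005], [-1.0, 0.008, 0.019]]
```

View pics/w5.png

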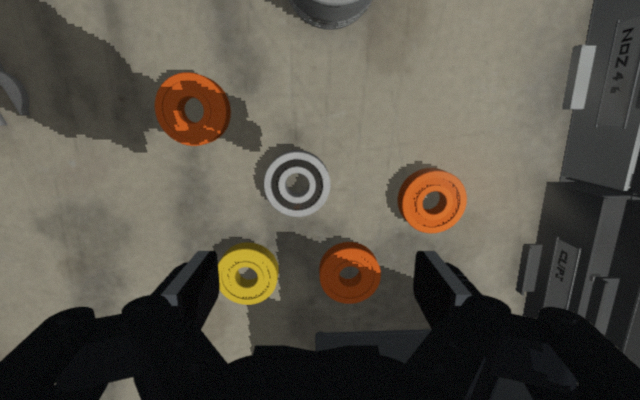

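Run:
```python
from h import *
c=load('w5.png'); p=pix(c,297,184,.015); print(p); 
o=get_obs()['position']; p[2]=.008; print(tool(p-o))
```

```text
[0.49167325 0.31915247 0.015     ]
[ 0.12152175  0.01134309 -0.01545775]
```

Request:
{"name": "play_rows", "arguments": {
  "increments": "0.03 0.006 -0.007 0;0.035 0.005 -0.005 0;0.03 0 -0.003 0;0.012 0 0 0;0 0 0 0"
}}

```text
clock: 9.7
position: [0.5015, 0.319, 0.0318]
ee_rot: [0.011, 0.695, 0.003, 0.719]
ft_force: [0.4, -0.5, 0.2]
grip_width: 0.999
```

Run:
```python
from h import *
o=get_obs()['position']; print(o,get_obs()['ft_force'],tool(np.array([.4915,.3185,.008])-o))
```

```text
[0.50146789 0.31904534 0.03182423] [ 0.39758646 -0.50872602  0.22902832] [ 0.02345343 -0.00113317 -0.0107658 ]
```

Request:
{"name": "play_rows", "arguments": {
  "increments": "0.006 -0.001 -0.008 0;0.006 0 -0.004 0;0.006 0 0 0;0.005 0 0 0;0 0 0 0"
}}

```text
clock: 10.2
position: [0.493, 0.3199, 0.0127]
ee_rot: [0.014, 0.693, 0.004, 0.721]
ft_force: [-0.4, -0.2, -0.1]
grip_width: 0.999
```

Run:
```python
from h import *
o=get_obs()['position']; print(o,get_obs()['ft_force'],tool(np.array([.4915,.3185,.008])-o)); snap('wrist','w6.png')
```

```text
[0.49301496 0.31986225 0.01272164] [-0.35219535 -0.1558902  -0.05877928] [ 0.00462022 -0.00150221 -0.00168574]
```

View pics/w6.png

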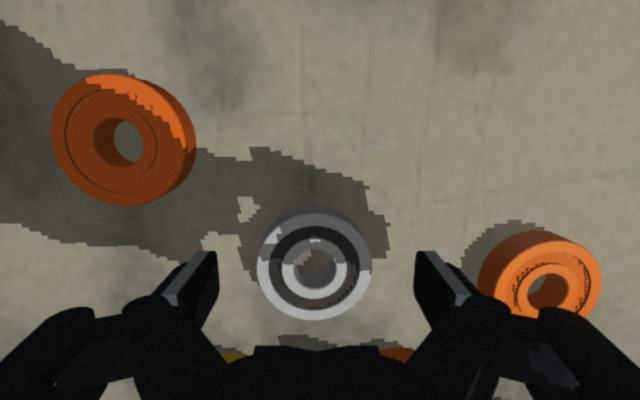

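Request:
{"name": "play_rows", "arguments": {
  "increments": "0.004 -0.001 -0.001 0;0 0 0 0"
}}

```text
clock: 10.45
position: [0.4926, 0.3191, 0.0089]
ee_rot: [0.014, 0.692, 0.005, 0.721]
ft_force: [-0.1, -1.2, 0.1]
grip_width: 0.999
```

Request:
{"name": "play_rows", "arguments": {
  "increments": "0 0 0 0;0 0 0 0;0 0 0 0;0 0 0 0",
  "hand": 1,
  "squeeze": 40
}}

```text
clock: 10.85
position: [0.4928, 0.3191, 0.0095]
ee_rot: [0.014, 0.692, 0.005, 0.721]
ft_force: [-0.0, -0.7, -0.3]
grip_width: 0.587
```

Request:
{"name": "play_rows", "arguments": {
  "increments": "-0.01 0 0 0;-0.03 0 0 0;-0.04 0 0 0;-0.04 0 0 0;-0.03 0 0 0"
}}

```text
clock: 11.35
position: [0.4839, 0.3128, 0.1616]
ee_rot: [0.012, 0.695, 0.002, 0.719]
ft_force: [0.8, 0.7, -1.4]
grip_width: 0.588
```

Run:
```python
from h import *
state(); snap('wrist','w7.png')
```

```text
{'clock': 11.35, 'joint_pos': [-1.0206, 0.2611, 0.4249, 1.7497, -0.1136, 1.1163, -0.5765], 'joint_velocities': [-0.0918, -0.3573, 0.065, -0.2723, 0.1809, 0.6088, -0.1354], 'tau': [0.9925, -48.6446, 5.0107, -35.3578, -0.1945, -1.0514, 0.1943], 'position': [0.4839, 0.3128, 0.1616], 'ee_rot': [0.0116, 0.6947, 0.0018, 0.7192], 'ft_force': [0.789, 0.6697, -1.4184], 'torque': [-0.0028, 0.0136, -0.0338], 'grip_width': 0.5876}
[[0.035, 0.014, 0.999], [0.019, 1.0, -0.014], [-0.999, 0.019, 0.034]]
```

View pics/w7.png

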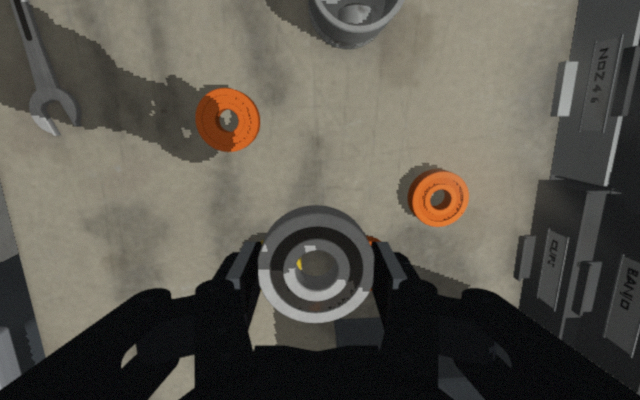

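Request:
{"name": "play_rows", "arguments": {
  "increments": "-0.02 -0.03 0 0;-0.02 -0.045 0.002 0;0 -0.045 0.004 0;0 -0.045 0.004 0;0 -0.045 0.005 0;0 -0.045 0.006 0;0 -0.04 0.006 0;0 0 0 -0.12;0 0 0 -0.15;0 0 0 -0.15;0 0 0 -0.15;0 0 0 -0.15;0 0 0 -0.15;0 0 0 -0.15;0 0 0 -0.15;0 0 0 -0.15;0 0 0 -0.15;0 0 0 -0.1;0 0 0 0"
}}

```text
clock: 13.3
position: [0.5062, 0.0026, 0.211]
ee_rot: [-0.504, 0.478, 0.496, 0.521]
ft_force: [-0.9, 0.3, -0.9]
grip_width: 0.594
```

Run:
```python
from h import *
state(); o=get_obs(); print(tool(np.array([.568,.016,.2])-o['position']))
```

```text
{'clock': 13.3, 'joint_pos': [-0.6802, 0.0345, 0.6256, 1.8787, -0.056, 1.1828, 1.5361], 'joint_velocities': [0.0009, -0.0078, 0.0016, 0.0017, 0.0017, 0.0025, -0.065], 'tau': [0.0007, -32.0958, 0.7792, -38.7592, -0.1637, -0.3075, 1.8677], 'position': [0.5062, 0.0026, 0.211], 'ee_rot': [-0.5041, 0.4782, 0.4959, 0.5209], 'ft_force': [-0.8765, 0.2501, -0.8859], 'torque': [-0.0157, 0.0373, -0.0076], 'grip_width': 0.5941}
[[0.051, -0.999, -0.002], [0.034, -0.0, 0.999], [-0.998, -0.051, 0.034]]
[ 0.01462443 -0.06116322  0.01286883]
```

Request:
{"name": "play_rows", "arguments": {
  "increments": "0.01 -0.03 0.007 0;0.02 -0.03 0.006 0;0.035 -0.002 0.001 0;0.035 -0.002 0.001 0;0.03 0.001 -0.001 0;0 0 0 0"
}}

```text
clock: 13.9
position: [0.58, 0.0225, 0.0839]
ee_rot: [-0.499, 0.481, 0.49, 0.528]
ft_force: [-0.8, -0.1, -1.2]
grip_width: 0.587
```

Run:
```python
from h import *
state(); o=get_obs(); print(tool(np.array([.568,.016,.016])-o['position'])); snap('wrist','w8.png')
```

```text
{'clock': 13.9, 'joint_pos': [-0.5989, 0.3762, 0.5988, 1.8336, -0.3005, 0.9549, 1.6822], 'joint_velocities': [-0.0136, -0.0344, 0.0198, -0.056, 0.0158, 0.0365, -0.0448], 'tau': [0.5336, -50.6698, 8.9413, -34.1871, -0.7447, -1.5564, 0.5287], 'position': [0.58, 0.0225, 0.0839], 'ee_rot': [-0.4994, 0.4808, 0.4905, 0.528], 'ft_force': [-0.7501, -0.0615, -1.2406], 'torque': [-0.0472, 0.1695, 0.0368], 'grip_width': 0.5871}
[[0.056, -0.998, 0.018], [0.038, 0.02, 0.999], [-0.998, -0.056, 0.039]]
[ 0.06686226  0.01567992 -0.00934329]
```

View pics/w8.png

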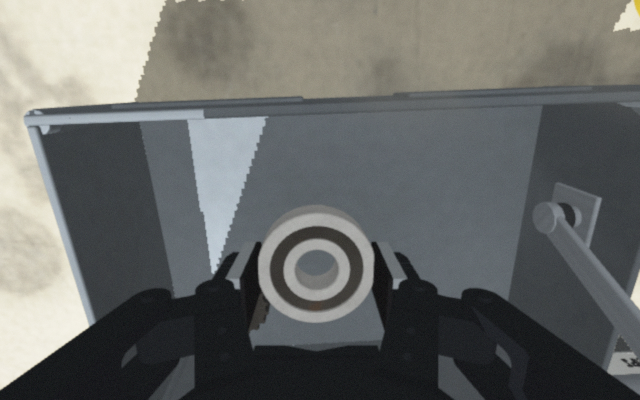

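Request:
{"name": "play_rows", "arguments": {
  "increments": "0.02 0.006 -0.004 0;0.02 0.005 -0.003 0;0.012 0.003 0 0;0.005 0 0 0;0 0 0 0"
}}

```text
clock: 14.45
position: [0.5761, 0.0186, 0.0362]
ee_rot: [-0.5, 0.477, 0.486, 0.534]
ft_force: [-0.2, -0.1, -0.8]
grip_width: 0.591
```

Run:
```python
from h import *
state()
```

```text
{'clock': 14.45, 'joint_pos': [-0.5682, 0.4283, 0.5699, 1.8868, -0.3565, 0.8445, 1.7296], 'joint_velocities': [-0.0081, -0.0181, 0.0075, -0.0126, 0.0047, 0.0137, -0.0125], 'tau': [0.1881, -52.6083, 9.5102, -30.7253, -0.3228, -0.5521, 0.0923], 'position': [0.5761, 0.0186, 0.0362], 'ee_rot': [-0.5004, 0.4774, 0.4862, 0.5341], 'ft_force': [-0.1778, -0.059, -0.843], 'torque': [-0.0229, 0.0774, -0.0208], 'grip_width': 0.5912}
[[0.071, -0.997, 0.023], [0.042, 0.026, 0.999], [-0.997, -0.07, 0.043]]
```

Request:
{"name": "play_rows", "arguments": {
  "increments": "0.01 0.003 -0.001 0;0.008 0.003 0 0;0.004 0 0 0;0 0 0 0"
}}

```text
clock: 14.85
position: [0.5737, 0.0192, 0.015]
ee_rot: [-0.501, 0.476, 0.485, 0.536]
ft_force: [-1.1, 0.3, 2.4]
grip_width: 0.589
```

Run:
```python
from h import *
state()
```

```text
{'clock': 14.85, 'joint_pos': [-0.5552, 0.4541, 0.5524, 1.9067, -0.3826, 0.7976, 1.7501], 'joint_velocities': [-0.001, -0.0057, 0.0025, 0.0024, 0.0003, 0.0033, -0.0016], 'tau': [-0.0842, -51.8403, 9.2142, -28.5273, -0.3258, -0.7326, 0.0739], 'position': [0.5737, 0.0192, 0.015], 'ee_rot': [-0.5011, 0.476, 0.4852, 0.5356], 'ft_force': [-1.1067, 0.2851, 2.4456], 'torque': [-0.0588, 0.2266, 0.0207], 'grip_width': 0.5887}
[[0.076, -0.997, 0.024], [0.043, 0.027, 0.999], [-0.996, -0.075, 0.045]]
```

Request:
{"name": "play_rows", "arguments": {
  "increments": "0 0 0 0;0 0 0 0;0 0 0 0;-0.01 0 0 0;-0.03 0 0 0;-0.04 0.005 0 0;-0.04 0.01 0 0;-0.04 0.02 0 0;-0.03 0.03 0 0;0 0 0 0",
  "hand": -0.6
}}

```text
clock: 15.85
position: [0.4924, 0.0107, 0.2107]
ee_rot: [-0.501, 0.476, 0.484, 0.537]
ft_force: [-0.1, -0.1, -0.5]
grip_width: 0.797
```

Run:
```python
from h import *
state(); snap('wrist','w9.png'); snap('top','t9.png')
```

```text
{'clock': 15.85, 'joint_pos': [-0.7504, -0.0342, 0.6575, 1.9339, -0.0162, 1.1526, 1.4556], 'joint_velocities': [0.0206, 0.0788, -0.0147, -0.0265, -0.0488, -0.0466, 0.0475], 'tau': [-1.0495, -29.1953, -1.448, -37.4017, 0.8328, 0.6726, -1.1422], 'position': [0.4924, 0.0107, 0.2107], 'ee_rot': [-0.5006, 0.4761, 0.4839, 0.5372], 'ft_force': [-0.0903, -0.1011, -0.5212], 'torque': [-0.0302, 0.1265, -0.0085], 'grip_width': 0.7972}
[[0.078, -0.997, 0.027], [0.043, 0.031, 0.999], [-0.996, -0.077, 0.045]]
```

View pics/w9.png

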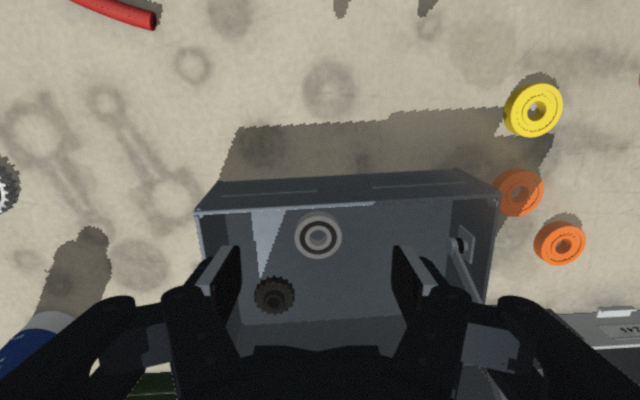

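View pics/t9.png

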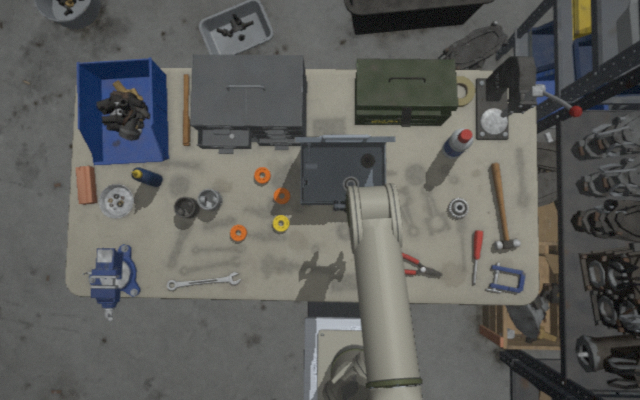

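Request:
{"name": "play_rows", "arguments": {
  "increments": "-0.04 0 0 0.15;-0.04 0 0 0.15;-0.04 0 0 0.15;-0.04 0 0 0.15;-0.04 0 0 0.15;-0.04 0 0 0.15;-0.04 0 0 0.15;-0.04 0 0 0.15;-0.04 0 0 0.15;-0.04 0 0 0.13;-0.04 0 0 0",
  "hand": 1
}}

```text
clock: 17.05
position: [0.4697, 0.0018, 0.6296]
ee_rot: [-0.01, 0.684, 0.025, 0.729]
ft_force: [-11.5, -1.4, -6.2]
grip_width: 0.002
```

Run:
```python
from h import *
state()
```

```text
{'clock': 17.05, 'joint_pos': [-0.7119, 0.0503, 0.6856, 0.9795, -0.061, 2.059, -0.009], 'joint_velocities': [-0.5469, 0.2144, 0.8274, -0.7287, -0.1921, 0.0226, 0.2043], 'tau': [4.2457, -29.7502, -4.141, -33.849, -0.0675, 2.3299, -2.2094], 'position': [0.4697, 0.0018, 0.6296], 'ee_rot': [-0.0095, 0.6841, 0.0253, 0.7288], 'ft_force': [-11.4863, -1.3563, -6.2342], 'torque': [-0.1635, 1.0193, 0.0372], 'grip_width': 0.0016}
[[0.063, -0.05, 0.997], [0.024, 0.999, 0.049], [-0.998, 0.021, 0.064]]
```

Request:
{"name": "play_rows", "arguments": {
  "increments": "-0.015 0 0 0;-0.015 0 0 0"
}}

```text
clock: 17.25
position: [0.4713, 0.0034, 0.6407]
ee_rot: [-0.011, 0.674, 0.024, 0.738]
ft_force: [0.6, -0.1, -0.4]
grip_width: -0.002
```

Run:
```python
from h import *
state()
```

```text
{'clock': 17.25, 'joint_pos': [-0.7943, 0.0475, 0.7665, 0.9592, -0.0572, 2.0572, -0.0106], 'joint_velocities': [-0.3793, -0.0069, 0.3754, -0.1231, 0.0113, 0.0018, -0.0022], 'tau': [3.3186, -27.2824, -0.099, -34.6101, -0.0989, -0.4912, -0.0504], 'position': [0.4713, 0.0034, 0.6407], 'ee_rot': [-0.0107, 0.6743, 0.0235, 0.738], 'ft_force': [0.5634, -0.1218, -0.3821], 'torque': [0.0283, 0.0828, -0.0143], 'grip_width': -0.0021}
[[0.089, -0.049, 0.995], [0.02, 0.999, 0.047], [-0.996, 0.016, 0.09]]
```

Request:
{"name": "play_rows", "arguments": {
  "increments": "-0.03 0 0.003 0;-0.03 0 0.004 0;-0.03 0 0.005 0;-0.03 0 0.006 0"
}}

```text
clock: 17.65
position: [0.478, 0.0083, 0.6811]
ee_rot: [-0.014, 0.64, 0.021, 0.768]
ft_force: [-0.6, -0.6, 0.9]
grip_width: 0.002
```

Run:
```python
from h import *
state()
```

```text
{'clock': 17.65, 'joint_pos': [-1.0072, 0.0622, 1.0094, 0.8685, -0.075, 2.0573, 0.0062], 'joint_velocities': [-0.2403, 0.0612, 0.3272, -0.2541, -0.0651, 0.0007, 0.0416], 'tau': [1.4592, -21.209, 0.6685, -31.4506, 0.1281, -0.9317, -0.0823], 'position': [0.478, 0.0083, 0.6811], 'ee_rot': [-0.0144, 0.6399, 0.0213, 0.768], 'ft_force': [-0.6059, -0.6153, 0.886], 'torque': [-0.0064, 0.211, 0.0276], 'grip_width': 0.0023}
[[0.18, -0.051, 0.982], [0.014, 0.999, 0.049], [-0.984, 0.005, 0.181]]
```

Request:
{"name": "play_rows", "arguments": {
  "increments": "-0.03 0 0.02 0;-0.03 0 0.02 0;-0.03 0 0.022 0;-0.03 0 0.024 0"
}}

```text
clock: 18.05
position: [0.5282, 0.0212, 0.7198]
ee_rot: [-0.021, 0.6, 0.025, 0.799]
ft_force: [-0.7, 0.3, 0.9]
grip_width: 0.002
```

Run:
```python
from h import *
state()
```

```text
{'clock': 18.05, 'joint_pos': [-0.5128, 0.1895, 0.5712, 0.6373, -0.1446, 2.0573, 0.0157], 'joint_velocities': [0.7874, 0.3448, -0.6399, -0.6353, -0.1628, -0.0001, 0.0079], 'tau': [-4.74, -42.099, 5.9721, -26.6313, 0.482, -1.4816, -0.0104], 'position': [0.5282, 0.0212, 0.7198], 'ee_rot': [-0.0208, 0.6004, 0.0255, 0.799], 'ft_force': [-0.712, 0.2702, 0.9291], 'torque': [0.0283, 0.2851, -0.0397], 'grip_width': 0.002}
[[0.278, -0.066, 0.958], [0.016, 0.998, 0.064], [-0.961, -0.003, 0.278]]
```

Request:
{"name": "play_rows", "arguments": {
  "increments": "-0.035 0 0.012 0;-0.035 0 0.014 0;-0.035 0 0.014 0;-0.035 0 0.016 0"
}}

```text
clock: 18.45
position: [0.5252, 0.0239, 0.7693]
ee_rot: [-0.022, 0.555, 0.024, 0.831]
ft_force: [-0.7, -0.3, 0.3]
grip_width: 0.0
```

Run:
```python
from h import *
state()
```

```text
{'clock': 18.45, 'joint_pos': [-0.5188, 0.1974, 0.6087, 0.5194, -0.1702, 2.0579, 0.0144], 'joint_velocities': [-0.0062, 0.0175, 0.0945, -0.3138, -0.0807, 0.0004, -0.0034], 'tau': [-0.0129, -36.1084, 2.2805, -25.4605, 0.1974, -2.0533, 0.0163], 'position': [0.5252, 0.0239, 0.7693], 'ee_rot': [-0.022, 0.5547, 0.024, 0.8314], 'ft_force': [-0.6537, -0.3044, 0.2541], 'torque': [-0.0218, 0.4816, -0.0383], 'grip_width': 0.0005}
[[0.384, -0.064, 0.921], [0.016, 0.998, 0.063], [-0.923, -0.01, 0.384]]
```

Request:
{"name": "play_rows", "arguments": {
  "increments": "-0.035 0 0.015 0;-0.035 0 0.016 0;-0.035 0 0.017 0;-0.035 0 0.018 0;-0.035 0 0.019 0;-0.035 0 0.02 0"
}}

```text
clock: 19.05
position: [0.4936, 0.0256, 0.8537]
ee_rot: [-0.021, 0.472, 0.025, 0.881]
ft_force: [0.6, -0.2, -1.2]
grip_width: -0.002
```

Run:
```python
from h import *
state()
```

```text
{'clock': 19.05, 'joint_pos': [-0.5662, 0.1772, 0.7189, 0.3514, -0.2287, 2.0579, 0.0097], 'joint_velocities': [-0.0617, -0.031, 0.2074, -0.2899, -0.1366, -0.0012, -0.0109], 'tau': [0.3403, -29.9021, 1.3123, -20.33, 0.3481, -2.92, 0.021], 'position': [0.4936, 0.0256, 0.8537], 'ee_rot': [-0.0212, 0.4725, 0.0255, 0.8807], 'ft_force': [0.5851, -0.1661, -1.2368], 'torque': [0.0104, 0.5889, -0.0102], 'grip_width': -0.0017}
[[0.552, -0.065, 0.831], [0.025, 0.998, 0.061], [-0.833, -0.013, 0.553]]
```

Request:
{"name": "play_rows", "arguments": {
  "increments": "-0.035 0 0.02 0;-0.035 0 0.021 0;-0.03 0 0.02 0"
}}

```text
clock: 19.35
position: [0.4711, 0.0254, 0.8933]
ee_rot: [-0.02, 0.431, 0.026, 0.902]
ft_force: [-0.5, 0.2, 0.3]
grip_width: 0.001
```

Run:
```python
from h import *
state()
s=load('s4.png');t=load('t4.png')
print(tool(np.array([.56,.13,.25])-get_obs()['position']))
```

```text
{'clock': 19.35, 'joint_pos': [-0.5916, 0.1647, 0.7946, 0.2718, -0.2762, 2.058, 0.0066], 'joint_velocities': [-0.0262, -0.0196, 0.219, -0.2563, -0.187, 0.0, -0.0102], 'tau': [-0.0574, -25.63, 0.8659, -17.1637, 0.4587, -3.3415, 0.0204], 'position': [0.4711, 0.0254, 0.8933], 'ee_rot': [-0.0203, 0.4306, 0.0259, 0.9019], 'ft_force': [-0.4551, 0.1989, 0.3314], 'torque': [-0.0461, 0.649, 0.0247], 'grip_width': 0.0012}
[[0.628, -0.064, 0.776], [0.029, 0.998, 0.059], [-0.778, -0.014, 0.628]]
[ 0.55927097  0.10787836 -0.32910942]
```

Run:
```python
from h import *
t=load('t4.png');w=load('w9.png')
T=lambda x,y:(280+x/5,110+y/5)
for p in [(126,280),(188,280),(137,230),(153,230),(145,230)]: print(pix(t,*T(*p),.135))
i=load('w4.png')['img'];cv2.imwrite('pics/w4c.png',cv2.resize(i[150:270,300:520],None,fx=3.6,fy=3.6,interpolation=cv2.INTER_CUBIC))
```

```text
[0.61201439 0.1588132  0.135     ]
[0.61244107 0.12231327 0.135     ]
[0.64179207 0.1528421  0.135     ]
[0.64189715 0.14340553 0.135     ]
[0.64184462 0.1481234  0.135     ]
```

View pics/w4c.png

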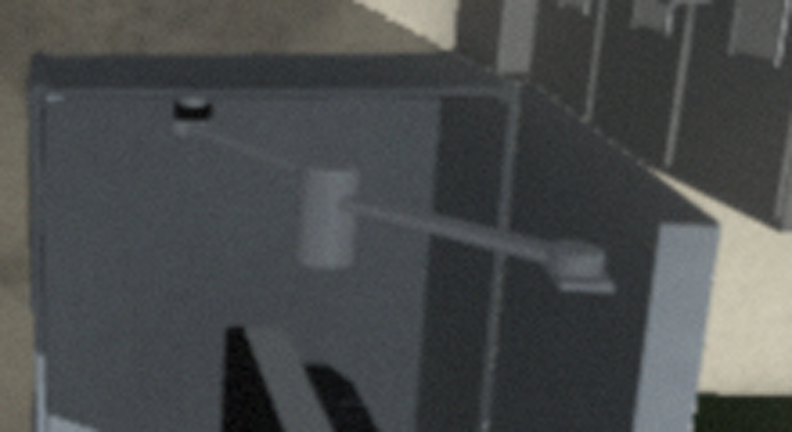

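Request:
{"name": "play_rows", "arguments": {
  "increments": "0.03 0.006 -0.018 0;0.04 0.008 -0.024 0;0.04 0.008 -0.024 0;0.04 0.008 -0.024 0;0.04 0.008 -0.024 0;0.04 0.008 -0.024 0;0.04 0.008 -0.024 0;0.04 0.008 -0.024 0"
}}

```text
clock: 20.15
position: [0.4909, 0.0681, 0.6379]
ee_rot: [0.019, 0.433, 0.023, 0.901]
ft_force: [1.4, 0.4, 1.4]
grip_width: -0.001
```

Run:
```python
from h import *
state()
print(tool(np.array([.55,.13,.22])-get_obs()['position']))
```

```text
{'clock': 20.15, 'joint_pos': [-1.0453, -0.4548, 0.3678, 1.476, 0.5055, 1.485, -0.5429], 'joint_velocities': [0.221, -0.3504, -0.1749, 1.3558, 0.0421, -0.9054, -0.4581], 'tau': [-1.882, -0.7832, -8.8057, -41.649, 1.3856, -0.7672, 0.7987], 'position': [0.4909, 0.0681, 0.6379], 'ee_rot': [0.019, 0.4333, 0.0227, 0.9008], 'ft_force': [1.3655, 0.3561, 1.3767], 'torque': [-0.0817, 0.6667, -0.0359], 'grip_width': -0.0008}
[[0.624, -0.025, 0.781], [0.057, 0.998, -0.015], [-0.78, 0.054, 0.624]]
[ 0.36624436  0.03780907 -0.2154349 ]
```

Request:
{"name": "play_rows", "arguments": {
  "increments": "0.04 0.004 -0.018 0;0.042 0.004 -0.02 0;0.042 0.004 -0.024 0;0.042 0.004 -0.026 0;0.042 0.004 -0.026 0"
}}

```text
clock: 20.65
position: [0.5307, 0.1018, 0.3997]
ee_rot: [0.025, 0.433, 0.025, 0.901]
ft_force: [1.4, 0.3, 0.2]
grip_width: 0.0
```

Run:
```python
from h import *
state()
print(tool(np.array([.555,.13,.21])-get_obs()['position']))
```

```text
{'clock': 20.65, 'joint_pos': [-0.9302, -0.4538, 0.3809, 1.9897, 0.5171, 0.9864, -0.6907], 'joint_velocities': [0.0554, 0.175, 0.1304, 0.9079, 0.1811, -1.0322, -0.413], 'tau': [0.3814, -11.4142, -8.6778, -45.6465, 0.9972, -0.3011, 0.9632], 'position': [0.5307, 0.1018, 0.3997], 'ee_rot': [0.025, 0.4332, 0.0246, 0.9006], 'ft_force': [1.4231, 0.2792, 0.1839], 'torque': [-0.0397, 0.5856, -0.0168], 'grip_width': 0.0002}
[[0.624, -0.023, 0.781], [0.066, 0.998, -0.024], [-0.779, 0.066, 0.623]]
[ 0.16474476  0.01496447 -0.09995913]
```

Request:
{"name": "play_rows", "arguments": {
  "increments": "0.04 0.005 -0.024 0;0.04 0.004 -0.022 0;0.035 0.002 -0.022 0;0.02 0 -0.01 0;0 0 0 0"
}}

```text
clock: 21.15
position: [0.5514, 0.1215, 0.2342]
ee_rot: [0.028, 0.437, 0.023, 0.899]
ft_force: [-0.0, 0.2, 0.1]
grip_width: 0.002
```

Run:
```python
from h import *
state()
a=snap('scene','s10.png')
f=lambda i,x,y,w,h,s:cv2.resize(i[y:y+h,x:x+w],None,fx=s,fy=s,interpolation=cv2.INTER_CUBIC)
cv2.imwrite('pics/s10c.png',f(a['img'],230,60,150,160,3.6))
c=snap('wrist','w10.png'); c=load('w10.png'); print(proj(c,[.613,.1405,.133]))
print(tool(np.array([.5785,.13,.176])-get_obs()['position']))
```

```text
{'clock': 21.15, 'joint_pos': [-0.9077, -0.2678, 0.4414, 2.2175, 0.5922, 0.5975, -0.8503], 'joint_velocities': [0.0024, -0.0207, -0.0023, -0.0218, -0.0123, 0.0286, 0.0105], 'tau': [-0.095, -15.1026, -4.8196, -38.8683, 1.4778, -3.5485, -0.4152], 'position': [0.5514, 0.1215, 0.2342], 'ee_rot': [0.0283, 0.4373, 0.0226, 0.8986], 'ft_force': [-0.0174, 0.1966, 0.1052], 'torque': [-0.0797, 0.7024, -0.0081], 'grip_width': 0.0024}
[[0.617, -0.016, 0.787], [0.065, 0.997, -0.031], [-0.785, 0.071, 0.616]]
[296.95325132 183.35316157]
[ 0.06509428  0.00297647 -0.01823181]
```

View pics/s10c.png

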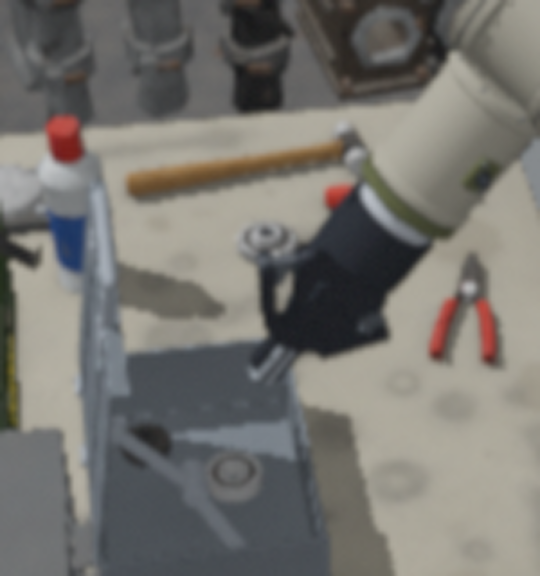

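View pics/w10.png

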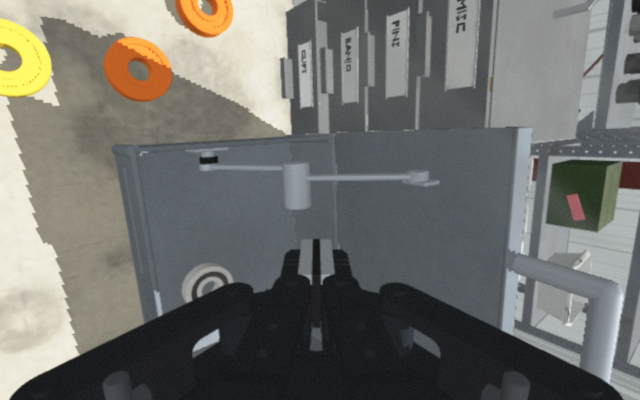

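Request:
{"name": "play_rows", "arguments": {
  "increments": "0.022 0.002 -0.007 0;0.022 0.002 -0.007 0;0.015 0 -0.003 0;0 0 0 0"
}}

```text
clock: 21.65
position: [0.5812, 0.133, 0.1916]
ee_rot: [0.034, 0.429, 0.025, 0.902]
ft_force: [-0.3, -0.5, -0.3]
grip_width: 0.003
```

```bash
cat >> h.py <<'E'
def kn():
    o=get_obs(); p=o['position']; M=Ro.from_quat(o['ee_rot']).as_matrix(); tip=p+M[:,0]*.008
    print('t %.2f'%o['clock'],'tip',tip.round(4),'F',o['ft_force'].round(1),'d',M[:,0].round(3),'K-tip in tool',(M.T@(np.array([.613,.135,.133])-tip)).round(4))
E
python3 -c "
from h import *
kn();snap('wrist','w11.png');print(get_obs()['joint_pos'].round(2))"
```

```text
t 21.65 tip [0.5863 0.1336 0.1854] F [-0.3 -0.5 -0.3] d [ 0.63   0.074 -0.773] K-tip in tool [ 0.0574 -0.0033 -0.0122]
[-0.9  -0.12  0.48  2.22  0.6   0.43 -0.89]
```

View pics/w11.png

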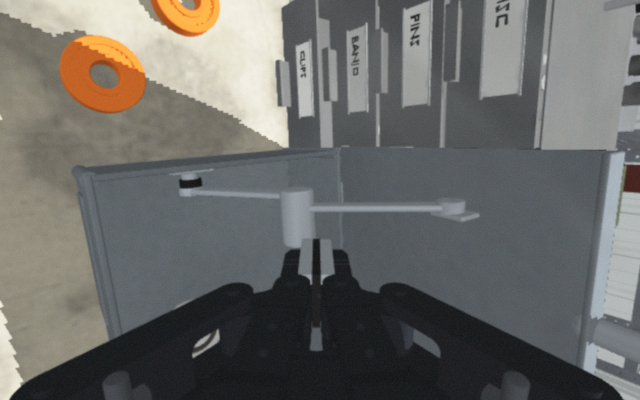

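Request:
{"name": "play_rows", "arguments": {
  "increments": "0.016 -0.002 -0.006 0;0.016 -0.002 -0.006 0;0.008 -0.001 -0.002 0;0 0 0 0"
}}

```text
clock: 22.1
position: [0.5995, 0.1336, 0.161]
ee_rot: [0.037, 0.424, 0.027, 0.904]
ft_force: [0.4, -0.2, -0.4]
grip_width: -0.002
```

```bash
python3 -c "
from h import *
kn()"
```

```text
t 22.10 tip [0.6046 0.1343 0.1549] F [ 0.4 -0.2 -0.4] d [ 0.639  0.08  -0.765] K-tip in tool [ 0.0222 -0.0014 -0.0075]
```

Request:
{"name": "play_rows", "arguments": {
  "increments": "0.004 0 -0.007 0;0.004 0 -0.003 0;0.004 0 0 0"
}}

```text
clock: 22.4
position: [0.6009, 0.136, 0.1497]
ee_rot: [0.039, 0.422, 0.028, 0.905]
ft_force: [-0.1, -0.0, -0.1]
grip_width: -0.003
```

```bash
python3 -c "
from h import *
kn()"
```

```text
t 22.40 tip [0.606  0.1367 0.1436] F [-0.1 -0.  -0.1] d [ 0.642  0.083 -0.762] K-tip in tool [ 0.0124 -0.0028 -0.0014]
```

Request:
{"name": "play_rows", "arguments": {
  "increments": "0.005 0 0.001 0;0.005 0 0.002 0"
}}

```text
clock: 22.6
position: [0.6106, 0.1365, 0.1449]
ee_rot: [0.039, 0.422, 0.028, 0.906]
ft_force: [-1.0, -2.3, 1.6]
grip_width: 0.001
```

```bash
python3 -c "
from h import *
kn()"
```

```text
t 22.60 tip [0.6157 0.1372 0.1388] F [-1.  -2.3  1.6] d [ 0.643  0.083 -0.761] K-tip in tool [ 0.0025 -0.0027 -0.0057]
```

```bash
python3 -c "
from h import *
a=snap('scene','s12.png')
i=snap('wrist','w12.png')['img']
x=cv2.resize(i[130:330,150:500],None,fx=2.2,fy=2.2)
y=cv2.resize(a['img'][150:230,240:330],None,fx=4.5,fy=4.5,interpolation=cv2.INTER_CUBIC)
cv2.imwrite('pics/w12c.png',x);cv2.imwrite('pics/s12c.png',y)"
```

```text
(no output)
```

View pics/w12c.png

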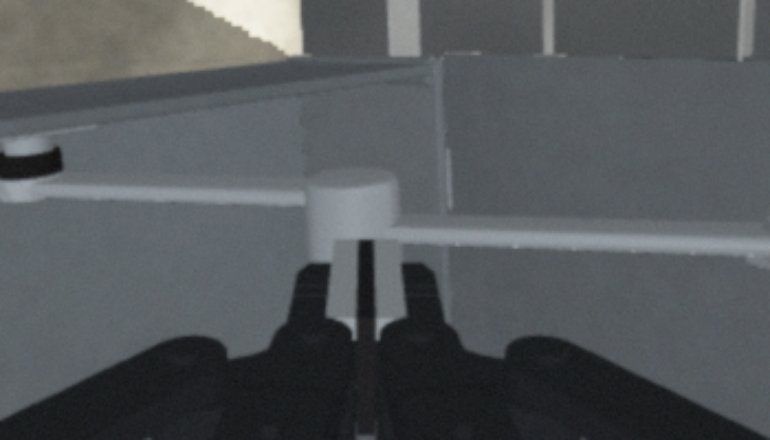

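View pics/s12c.png

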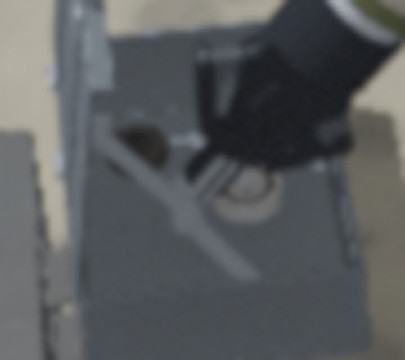

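Request:
{"name": "play_rows", "arguments": {
  "increments": "0.006 0 0.002 0;0.006 0 0.002 0;0.006 0 0.001 0"
}}

```text
clock: 23.0
position: [0.6281, 0.1377, 0.1348]
ee_rot: [0.039, 0.421, 0.027, 0.906]
ft_force: [-4.7, -1.4, 4.0]
grip_width: 0.003
```

```bash
python3 -c "
from h import *
kn()"
```

```text
t 23.00 tip [0.6332 0.1384 0.1287] F [-4.7 -1.4  4. ] d [ 0.644  0.083 -0.76 ] K-tip in tool [-0.0166 -0.0026 -0.0125]
```

Request:
{"name": "play_rows", "arguments": {
  "increments": "0.006 0 0.001 0;0.006 0 0.001 0"
}}

```text
clock: 23.2
position: [0.6354, 0.1378, 0.123]
ee_rot: [0.038, 0.424, 0.026, 0.905]
ft_force: [-17.4, -1.9, 4.3]
grip_width: -0.001
```

```bash
python3 -c "
from h import *
kn()
a=snap('scene','s13.png')
i=snap('wrist','w13.png')['img']
x=cv2.resize(i[130:330,150:500],None,fx=2.2,fy=2.2)
y=cv2.resize(a['img'][110:230,240:330],None,fx=4.5,fy=4.5,interpolation=cv2.INTER_CUBIC)
cv2.imwrite('pics/w13c.png',x);cv2.imwrite('pics/s13c.png',y)"
```

```text
t 23.20 tip [0.6405 0.1384 0.1169] F [-17.4  -1.9   4.3] d [ 0.64   0.08  -0.765] K-tip in tool [-0.0302 -0.0015 -0.0107]
```

View pics/w13c.png

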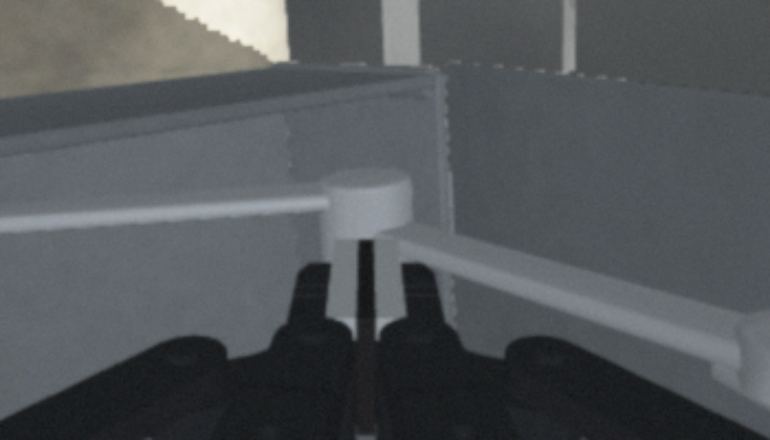

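View pics/s13c.png

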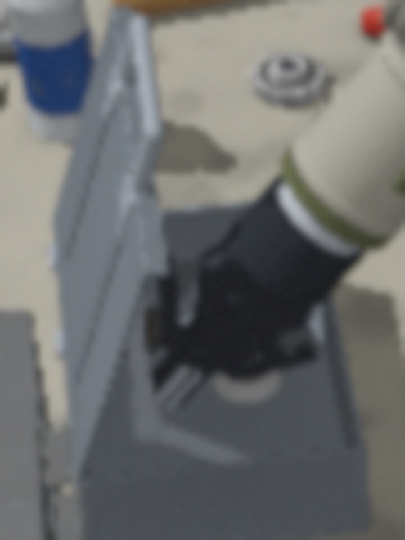

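Request:
{"name": "play_rows", "arguments": {
  "increments": "-0.008 0 -0.008 0;-0.02 0 -0.02 0;-0.025 0 -0.022 0;-0.03 0 -0.022 0;-0.03 0 -0.02 0;-0.03 0 -0.02 0;0 0 0 0"
}}

```text
clock: 24.0
position: [0.5129, 0.1354, 0.1485]
ee_rot: [0.043, 0.424, 0.031, 0.904]
ft_force: [0.6, 0.1, -0.6]
grip_width: -0.002
```

```bash
python3 -c "
from h import *
state()
a=snap('scene','s14.png')
snap('wrist','w14.png');snap('top','t14.png')
y=cv2.resize(a['img'][80:230,230:350],None,fx=4,fy=4,interpolation=cv2.INTER_CUBIC)
cv2.imwrite('pics/s14c.png',y)"
```

```text
{'clock': 24.0, 'joint_pos': [-0.7417, -0.1986, 0.2462, 2.4039, 0.8224, 0.364, -1.1968], 'joint_velocities': [-0.1323, 0.0017, 0.1013, 0.0054, 0.0618, 0.004, -0.0537], 'tau': [2.8729, -20.6758, -5.4558, -35.2508, -0.2486, -2.0468, 1.1351], 'position': [0.5129, 0.1354, 0.1485], 'ee_rot': [0.0431, 0.4242, 0.0312, 0.904], 'ft_force': [0.581, 0.091, -0.6426], 'torque': [-0.146, 0.6501, -0.0187], 'grip_width': -0.0019}
[[0.638, -0.02, 0.77], [0.093, 0.994, -0.052], [-0.764, 0.104, 0.636]]
```

View pics/w14.png

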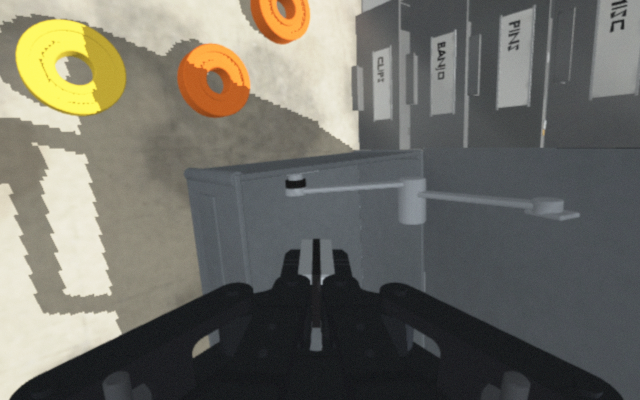

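View pics/s14c.png

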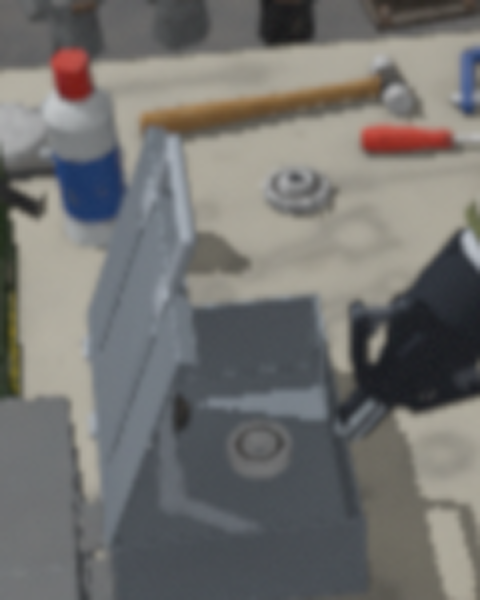

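```bash
python3 -c "
from h import *
a=load('t14.png')['img']
cv2.imwrite('pics/t14c.png',cv2.resize(a[110:230,270:410],None,fx=5,fy=5,interpolation=cv2.INTER_CUBIC))
b=load('s14.png');t=load('t14.png')
for th in (1.1,1.15,1.2,1.25,1.3):
    for y in (.098,-.012):
        X=[.6995-.236*np.cos(th),y,.085+.236*np.sin(th)]
        print(th,y,np.round(X,3),((proj(t,X)-[270,110])*5).round(),((proj(b,X)-[230,80])*4).round())
"
```

```text
1.1 0.098 [0.592 0.098 0.295] [276. 274.] [223. 246.]
1.1 -0.012 [ 0.592 -0.012  0.295] [488. 276.] [210. 149.]
1.15 0.098 [0.603 0.098 0.3  ] [276. 252.] [207. 242.]
1.15 -0.012 [ 0.603 -0.012  0.3  ] [489. 254.] [195. 145.]
1.2 0.098 [0.614 0.098 0.305] [276. 229.] [191. 238.]
1.2 -0.012 [ 0.614 -0.012  0.305] [490. 232.] [180. 141.]
1.25 0.098 [0.625 0.098 0.309] [277. 207.] [174. 235.]
1.25 -0.012 [ 0.625 -0.012  0.309] [491. 209.] [164. 138.]
1.3 0.098 [0.636 0.098 0.312] [277. 184.] [157. 232.]
1.3 -0.012 [ 0.636 -0.012  0.312] [492. 186.] [148. 135.]
```

View pics/t14c.png

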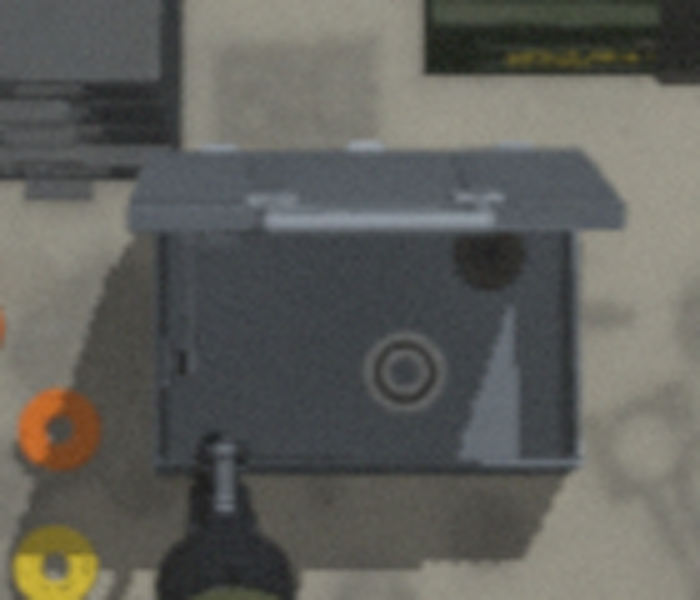

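Request:
{"name": "play_rows", "arguments": {
  "increments": "-0.024 -0.01 -0.02 0;-0.024 -0.018 -0.02 0;-0.024 -0.018 -0.02 0;-0.02 -0.018 -0.023 0;-0.02 -0.018 -0.023 0"
}}

```text
clock: 24.65
position: [0.475, 0.1117, 0.1736]
ee_rot: [0.061, 0.441, 0.032, 0.895]
ft_force: [0.4, -1.4, 0.1]
grip_width: -0.003
```

```bash
python3 -c "
from h import *
state()"
```

```text
{'clock': 24.65, 'joint_pos': [0.0251, -0.3231, -0.3917, 2.4104, 0.0192, 0.3741, -0.4489], 'joint_velocities': [1.5516, -0.4062, -1.1482, 0.0116, -1.8733, 0.229, 1.7597], 'tau': [-13.1857, -9.4199, 6.2, -37.2285, 4.2318, -3.9001, -3.7832], 'position': [0.475, 0.1117, 0.1736], 'ee_rot': [0.0614, 0.4407, 0.0322, 0.895], 'ft_force': [0.3572, -1.3969, 0.1262], 'torque': [-0.1471, 0.6895, -0.0012], 'grip_width': -0.0032}
[[0.609, -0.003, 0.793], [0.112, 0.99, -0.082], [-0.785, 0.138, 0.604]]
```

Request:
{"name": "play_rows", "arguments": {
  "increments": "-0.01 -0.01 -0.02 0;-0.015 -0.01 -0.025 0;-0.015 -0.01 -0.025 0;-0.015 -0.01 -0.025 0;-0.015 0 -0.025 0"
}}

```text
clock: 25.15
position: [0.4277, 0.0879, 0.1961]
ee_rot: [0.071, 0.471, 0.013, 0.879]
ft_force: [0.3, 0.1, 0.8]
grip_width: -0.005
```

```bash
python3 -c "
from h import *
state()"
```

```text
{'clock': 25.15, 'joint_pos': [0.2191, -0.4987, -0.4863, 2.4156, -0.2809, 0.588, -0.1841], 'joint_velocities': [-1.7298, 0.008, 1.1899, -0.0069, 1.6149, 0.3148, -1.7417], 'tau': [20.5023, -2.8583, -0.2234, -38.1154, -5.0753, -3.5458, 5.5348], 'position': [0.4277, 0.0879, 0.1961], 'ee_rot': [0.071, 0.4711, 0.0127, 0.8791], 'ft_force': [0.3241, 0.1003, 0.7573], 'torque': [-0.0827, 0.5782, -0.0521], 'grip_width': -0.0052}
[[0.556, 0.045, 0.83], [0.089, 0.99, -0.113], [-0.827, 0.137, 0.546]]
```

Request:
{"name": "play_rows", "arguments": {
  "increments": "-0.008 -0.002 -0.012 0;-0.008 -0.002 -0.013 0;-0.008 -0.002 -0.013 0;-0.008 -0.002 -0.013 0"
}}

```text
clock: 25.55
position: [0.4115, 0.0947, 0.1993]
ee_rot: [0.071, 0.489, 0.009, 0.869]
ft_force: [0.2, 0.3, -0.2]
grip_width: 0.003
```

```bash
python3 -c "
from h import *
state()"
```

```text
{'clock': 25.55, 'joint_pos': [-0.1257, -0.4974, -0.2518, 2.4153, -0.0052, 0.6639, -0.4701], 'joint_velocities': [-0.3254, 0.0018, 0.1481, 0.0019, 0.2012, 0.1303, -0.2835], 'tau': [1.9952, -6.4603, 2.0256, -40.111, 0.4684, -2.9697, 0.148], 'position': [0.4115, 0.0947, 0.1993], 'ee_rot': [0.0712, 0.4888, 0.0087, 0.8695], 'ft_force': [0.1905, 0.2812, -0.1897], 'torque': [-0.1, 0.4948, -0.016], 'grip_width': 0.0027}
[[0.522, 0.054, 0.851], [0.085, 0.99, -0.115], [-0.849, 0.132, 0.512]]
```

Request:
{"name": "play_rows", "arguments": {
  "increments": "0 0 -0.025 0;0 0 -0.03 0;0 0 -0.03 0;0 0 -0.03 0;0 0 -0.03 0;0 0 -0.03 0"
}}

```text
clock: 26.15
position: [0.3496, 0.1688, 0.1629]
ee_rot: [0.06, 0.533, -0.001, 0.844]
ft_force: [1.1, 0.4, -0.8]
grip_width: -0.0
```

```bash
python3 -c "
from h import *
state()"
```

```text
{'clock': 26.15, 'joint_pos': [-0.0184, -0.4973, -0.6067, 2.4153, -0.1081, 0.7386, -0.6463], 'joint_velocities': [-0.3553, -0.0005, -0.3087, -0.0026, 0.1913, 0.2058, -0.7659], 'tau': [3.3514, -3.3679, 7.6338, -36.9566, 0.2115, -2.5364, 1.7662], 'position': [0.3496, 0.1688, 0.1629], 'ee_rot': [0.0597, 0.5331, -0.0008, 0.8439], 'ft_force': [1.0901, 0.3834, -0.7926], 'torque': [-0.06, 0.4339, 0.0069], 'grip_width': -0.0004}
[[0.432, 0.065, 0.9], [0.062, 0.993, -0.102], [-0.9, 0.1, 0.424]]
```

Request:
{"name": "play_rows", "arguments": {
  "increments": "0 -0.015 -0.02 0;0 -0.015 -0.025 0;0 -0.015 -0.025 0;0 -0.015 -0.025 0;0 -0.015 -0.025 0;0 -0.015 -0.025 0"
}}

```text
clock: 26.75
position: [0.2974, 0.167, 0.1565]
ee_rot: [0.039, 0.576, -0.026, 0.816]
ft_force: [0.0, -0.1, 0.3]
grip_width: 0.006
```

```bash
python3 -c "
from h import *
state()"
```

```text
{'clock': 26.75, 'joint_pos': [-0.2608, -0.4979, -0.4987, 2.4156, -0.0065, 0.9124, -0.8267], 'joint_velocities': [-0.5769, 0.0001, 0.2504, -0.0003, 0.2125, 0.3356, -0.4225], 'tau': [4.9317, -3.5955, 3.7487, -37.3055, 0.5215, -2.0503, 0.9604], 'position': [0.2974, 0.167, 0.1565], 'ee_rot': [0.0387, 0.5761, -0.0259, 0.816], 'ft_force': [0.0151, -0.0787, 0.302], 'torque': [0.0197, 0.2654, -0.0359], 'grip_width': 0.0062}
[[0.335, 0.087, 0.938], [0.002, 0.996, -0.093], [-0.942, 0.033, 0.333]]
```

Request:
{"name": "play_rows", "arguments": {
  "increments": "0 -0.02 -0.025 0;0 -0.02 -0.025 0;0 -0.02 -0.025 0;-0.03 -0.02 0.02 0;-0.045 -0.015 0.02 0;-0.045 -0.01 0.02 0;-0.045 0 0.02 0",
  "hand": 0
}}

```text
clock: 27.45
position: [0.3175, 0.1359, 0.3302]
ee_rot: [0.011, 0.612, -0.043, 0.789]
ft_force: [0.2, 1.4, -0.6]
grip_width: 0.497
```

```bash
python3 -c "
from h import *
state()
print(tool(np.array([.57,.045,.42])-get_obs()['position']))"
```

```text
{'clock': 27.45, 'joint_pos': [-0.5053, -0.4841, -0.1536, 2.0552, 0.1233, 1.3992, -0.7357], 'joint_velocities': [0.0501, 0.1524, 0.1509, -1.1075, 0.0039, 0.9294, 0.3321], 'tau': [-0.4865, -10.8169, 1.4471, -35.5809, 1.1583, -2.3813, -0.3188], 'position': [0.3175, 0.1359, 0.3302], 'ee_rot': [0.0114, 0.6122, -0.0428, 0.7895], 'ft_force': [0.2236, 1.3924, -0.5957], 'torque': [0.1431, 0.2425, 0.0552], 'grip_width': 0.4974}
[[0.247, 0.082, 0.966], [-0.054, 0.996, -0.07], [-0.968, -0.034, 0.25]]
[-0.01969051 -0.07308914  0.27267575]
```

Request:
{"name": "play_rows", "arguments": {
  "increments": "-0.01 -0.01 0.03 0;-0.01 -0.012 0.045 0;-0.002 -0.014 0.045 0;0 -0.014 0.045 0;0 -0.012 0.045 0;0 -0.01 0.04 0;0 0 0.01 0;0 0 0 0"
}}

```text
clock: 28.25
position: [0.5728, 0.038, 0.4259]
ee_rot: [0.009, 0.611, -0.044, 0.79]
ft_force: [-0.4, -0.0, -0.5]
grip_width: 0.502
```

```bash
python3 -c "
from h import *
state()
c=snap('wrist','w15.png');c=load('w15.png')
for y in (.098,.043,-.012): print(proj(c,[.6185,y,.3066]))
print(tool(np.array([.6185,.045,.3066])-get_obs()['position']))
snap('scene','s15.png');snap('top','t15.png')"
```

```text
{'clock': 28.25, 'joint_pos': [-0.4059, -0.0035, 0.1959, 1.4863, 0.1114, 1.4253, -0.2897], 'joint_velocities': [0.0325, 0.0285, -0.0011, -0.0103, 0.0111, 0.0052, 0.0107], 'tau': [0.654, -38.818, 0.8051, -42.4109, 0.5905, -1.357, 0.2478], 'position': [0.5728, 0.038, 0.4259], 'ee_rot': [0.0093, 0.6113, -0.0444, 0.7901], 'ft_force': [-0.4409, -0.0224, -0.4805], 'torque': [0.0748, 0.3243, 0.0033], 'grip_width': 0.502}
[[0.249, 0.082, 0.965], [-0.059, 0.996, -0.069], [-0.967, -0.04, 0.252]]
[330.07739945 107.95425987]
[333.82941762 178.14742132]
[337.1120675  239.55959024]
[0.12621888 0.01546533 0.01426973]
```

View pics/w15.png

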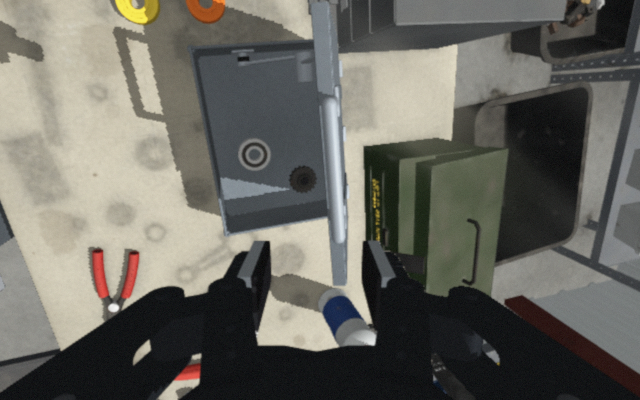

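View pics/s15.png

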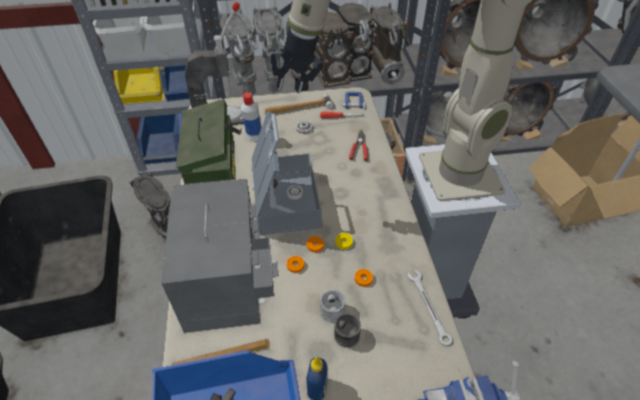

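Request:
{"name": "play_rows", "arguments": {
  "increments": "0.01 0.004 0.006 -0.1;0.035 0.004 0.004 0;0.035 0.002 0.003 0;0.03 0 0.001 0;0 0 0 0"
}}

```text
clock: 28.9
position: [0.6093, 0.0457, 0.3226]
ee_rot: [-0.033, 0.611, -0.008, 0.791]
ft_force: [0.1, 0.1, 0.0]
grip_width: 0.497
```

```bash
python3 -c "
from h import *
state()
c=snap('wrist','w16.png')
print(tool(np.array([.6185,.045,.3066])-get_obs()['position']))"
```

```text
{'clock': 28.9, 'joint_pos': [-0.3923, 0.082, 0.1983, 1.612, 0.0921, 1.2087, -0.184], 'joint_velocities': [-0.0086, -0.0532, -0.0146, -0.0447, 0.0064, 0.0403, -0.0056], 'tau': [0.4319, -45.4279, 1.2878, -41.6215, 0.5053, -2.4622, 0.0901], 'position': [0.6093, 0.0457, 0.3226], 'ee_rot': [-0.0329, 0.6108, -0.0085, 0.7911], 'ft_force': [0.1037, 0.0731, 0.0015], 'torque': [0.1021, 0.3178, -0.021], 'grip_width': 0.4973}
[[0.254, -0.027, 0.967], [-0.054, 0.998, 0.042], [-0.966, -0.062, 0.252]]
[ 2.04091425e-02 -9.05190044e-05  3.60493954e-03]
```

View pics/w16.png

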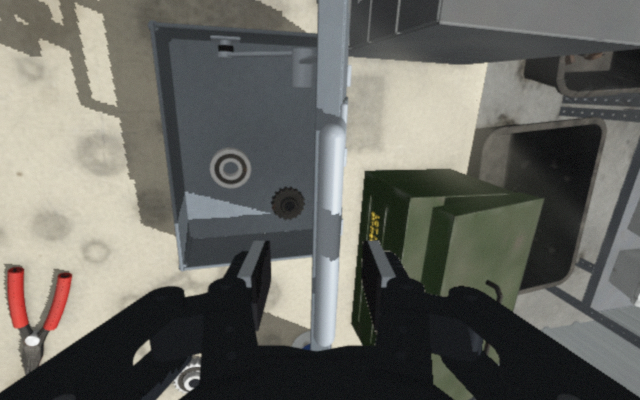

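Request:
{"name": "play_rows", "arguments": {
  "increments": "0.015 0 0.003 0;0.015 0 0.002 0;0.003 0 0 0;0 0 0 0"
}}

```text
clock: 29.35
position: [0.6245, 0.0455, 0.2982]
ee_rot: [-0.032, 0.607, -0.007, 0.794]
ft_force: [0.0, -0.7, -0.5]
grip_width: 0.499
```

Request:
{"name": "play_rows", "arguments": {
  "increments": "0 0 0 0;0 0 0 0;0 0 0 0;0 0 0 0;0 0 0 0",
  "hand": 1,
  "squeeze": 40
}}

```text
clock: 29.85
position: [0.6246, 0.0455, 0.2993]
ee_rot: [-0.032, 0.606, -0.007, 0.794]
ft_force: [0.8, -0.7, -1.7]
grip_width: 0.125
```

```bash
python3 -c "
from h import *
lid(); state()"
```

```text
th 1.238 r 0.2380 t 29.85 Ftang 0.2 Frad -1.9 [ 0.8 -0.7 -1.7] [0.6246 0.0455 0.2993] tilt [ 0.264 -0.05  -0.963] tang/tool [-0.065 -0.045  0.997]
{'clock': 29.85, 'joint_pos': [-0.3842, 0.1161, 0.2018, 1.6259, 0.0822, 1.149, -0.1758], 'joint_velocities': [-0.0004, -0.0005, 0.0004, 0.0009, -0.0004, -0.0012, 0.0003], 'tau': [-0.1087, -48.8841, 1.2456, -41.6138, 0.6645, -1.2125, 0.1911], 'position': [0.6246, 0.0455, 0.2993], 'ee_rot': [-0.0317, 0.6064, -0.0072, 0.7945], 'ft_force': [0.7795, -0.6829, -1.7184], 'torque': [0.1574, 0.2514, -0.2097], 'grip_width': 0.1254}
[[0.264, -0.027, 0.964], [-0.05, 0.998, 0.042], [-0.963, -0.059, 0.262]]
```

Request:
{"name": "play_rows", "arguments": {
  "increments": "0 0 -0.006 0;0.001 0 -0.01 0;0.002 0 -0.012 0;0.002 0 -0.012 0;0.003 0 -0.012 0"
}}

```text
clock: 30.35
position: [0.576, 0.0446, 0.2769]
ee_rot: [-0.031, 0.604, -0.006, 0.796]
ft_force: [3.4, 2.8, -2.6]
grip_width: 0.12
```

```bash
python3 -c "
from h import *
lid()"
```

```text
th 1.013 r 0.2387 t 30.35 Ftang 1.5 Frad -4.0 [ 3.4  2.8 -2.6] [0.576  0.0446 0.2769] tilt [ 0.269 -0.048 -0.962] tang/tool [-0.281 -0.054  0.958]
```

Request:
{"name": "play_rows", "arguments": {
  "increments": "0.004 0 -0.0115 0;0.0045 0 -0.011 0;0.005 0 -0.011 0;0.0055 0 -0.0105 0;0.006 0 -0.0105 0;0.0065 0 -0.01 0"
}}

```text
clock: 30.95
position: [0.5208, 0.0436, 0.2303]
ee_rot: [-0.03, 0.6, -0.003, 0.8]
ft_force: [8.8, 3.3, -3.7]
grip_width: 0.121
```

```bash
python3 -c "
from h import *
lid()"
```

```text
th 0.709 r 0.2394 t 30.95 Ftang 2.9 Frad -9.1 [ 8.8  3.3 -3.7] [0.5208 0.0436 0.2303] tilt [ 0.281 -0.041 -0.959] tang/tool [-0.545 -0.06   0.836]
```

Request:
{"name": "play_rows", "arguments": {
  "increments": "0.0065 0 -0.0095 0;0.0075 0 -0.009 0;0.008 0 -0.0085 0;0.008 0 -0.008 0;0.0085 0 -0.0075 0"
}}

```text
clock: 31.45
position: [0.4896, 0.0429, 0.1812]
ee_rot: [-0.029, 0.596, -0.0, 0.802]
ft_force: [-0.4, 5.0, 1.5]
grip_width: 0.123
```

```bash
python3 -c "
from h import *
lid()"
```

```text
th 0.465 r 0.2383 t 31.45 Ftang 1.1 Frad 1.0 [-0.4  5.   1.5] [0.4896 0.0429 0.1812] tilt [ 0.289 -0.036 -0.957] tang/tool [-0.726 -0.058  0.685]
```

Request:
{"name": "play_rows", "arguments": {
  "increments": "0.0078 0 -0.007 0;0.008 0 -0.0067 0;0.0084 0 -0.0062 0;0.0087 0 -0.0057 0;0.009 0 -0.005 0;0.008 0 -0.0045 0"
}}

```text
clock: 32.05
position: [0.4695, 0.0423, 0.1196]
ee_rot: [-0.029, 0.594, 0.002, 0.804]
ft_force: [5.0, 4.1, -1.0]
grip_width: 0.122
```

```bash
python3 -c "
from h import *
lid()"
```

```text
th 0.191 r 0.2376 t 32.05 Ftang -0.0 Frad -5.1 [ 5.   4.1 -1. ] [0.4695 0.0423 0.1196] tilt [ 0.293 -0.031 -0.956] tang/tool [-0.882 -0.05   0.468]
```

Request:
{"name": "play_rows", "arguments": {
  "increments": "0.0065 0 -0.003 0;0.006 0 -0.0025 0;0.0055 0 -0.002 0;0.005 0 -0.0018 0;0.005 0 -0.0017 0"
}}

```text
clock: 32.55
position: [0.4663, 0.0422, 0.0866]
ee_rot: [-0.029, 0.594, 0.003, 0.804]
ft_force: [1.0, 6.0, 0.7]
grip_width: 0.123
```

```bash
python3 -c "
from h import *
lid()"
```

```text
th 0.051 r 0.2367 t 32.55 Ftang 0.8 Frad -0.9 [1.  6.  0.7] [0.4663 0.0422 0.0866] tilt [ 0.294 -0.029 -0.955] tang/tool [-0.939 -0.045  0.341]
```

Request:
{"name": "play_rows", "arguments": {
  "increments": "0.004 0 -0.0013 0;0.004 0 -0.0013 0;0.003 0 -0.001 0"
}}

```text
clock: 32.85
position: [0.4676, 0.0419, 0.0778]
ee_rot: [-0.028, 0.593, 0.003, 0.805]
ft_force: [-33.4, 1.5, 53.9]
grip_width: 0.119
```

```bash
python3 -c "
from h import *
lid()"
```

```text
th 0.014 r 0.2352 t 32.85 Ftang 53.5 Frad 34.1 [-33.4   1.5  53.9] [0.4676 0.0419 0.0778] tilt [ 0.297 -0.029 -0.954] tang/tool [-0.95  -0.043  0.309]
```

Request:
{"name": "play_rows", "arguments": {
  "increments": "0.003 0 -0.001 0;0.002 0 -0.0007 0"
}}

```text
clock: 33.05
position: [0.4679, 0.0419, 0.0766]
ee_rot: [-0.028, 0.592, 0.003, 0.805]
ft_force: [-39.8, 1.7, 59.0]
grip_width: 0.121
```

```bash
python3 -c "
from h import *
lid()"
```

```text
th 0.009 r 0.2348 t 33.05 Ftang 58.6 Frad 40.4 [-39.8   1.7  59. ] [0.4679 0.0419 0.0766] tilt [ 0.298 -0.028 -0.954] tang/tool [-0.951 -0.042  0.305]
```

Request:
{"name": "play_rows", "arguments": {
  "increments": "-0.001 0 0 0;0 0 0 0"
}}

```text
clock: 33.25
position: [0.4676, 0.0419, 0.0783]
ee_rot: [-0.027, 0.592, 0.003, 0.805]
ft_force: [1.3, 4.7, -1.8]
grip_width: 0.121
```

```bash
python3 -c "
from h import *
lid()"
```

```text
th 0.016 r 0.2352 t 33.25 Ftang -1.8 Frad -1.4 [ 1.3  4.7 -1.8] [0.4676 0.0419 0.0783] tilt [ 0.299 -0.028 -0.954] tang/tool [-0.949 -0.042  0.313]
```

Request:
{"name": "play_rows", "arguments": {
  "increments": "0 0 0 0;0 0 0 0;0 0 0 0;-0.01 0 0 0;-0.03 0 0 0;-0.04 0 -0.005 0;-0.04 0 -0.01 0;-0.04 0 -0.01 0;-0.04 0 -0.02 0;0 0 0 0",
  "hand": 0.4
}}

```text
clock: 34.25
position: [0.3653, 0.0436, 0.2571]
ee_rot: [-0.03, 0.594, 0.002, 0.804]
ft_force: [1.4, -0.4, -1.7]
grip_width: 0.299
```

```bash
python3 -c "
from h import *
state()
a=snap('scene','s20.png');t=snap('top','t20.png');w=snap('wrist','w20.png')
cv2.imwrite('pics/s20c.png',cv2.resize(a['img'][130:290,220:380],None,fx=3.6,fy=3.6,interpolation=cv2.INTER_CUBIC))
cv2.imwrite('pics/t20c.png',cv2.resize(t['img'][130:245,230:480],None,fx=3.2,fy=3.2,interpolation=cv2.INTER_CUBIC))
"
```

```text
{'clock': 34.25, 'joint_pos': [-0.2481, -0.4942, -0.0845, 2.2214, 0.0947, 1.1412, -0.3109], 'joint_velocities': [-0.0111, 0.0218, 0.0015, 0.0122, 0.003, -0.0436, 0.0127], 'tau': [0.95, -9.1864, -1.9892, -41.2916, -0.2945, -0.2325, 0.6264], 'position': [0.3653, 0.0436, 0.2571], 'ee_rot': [-0.0297, 0.5939, 0.0017, 0.804], 'ft_force': [1.3528, -0.3604, -1.6703], 'torque': [-0.0268, 0.2692, -0.0291], 'grip_width': 0.2988}
[[0.295, -0.038, 0.955], [-0.033, 0.998, 0.05], [-0.955, -0.046, 0.293]]
```

View pics/s20c.png

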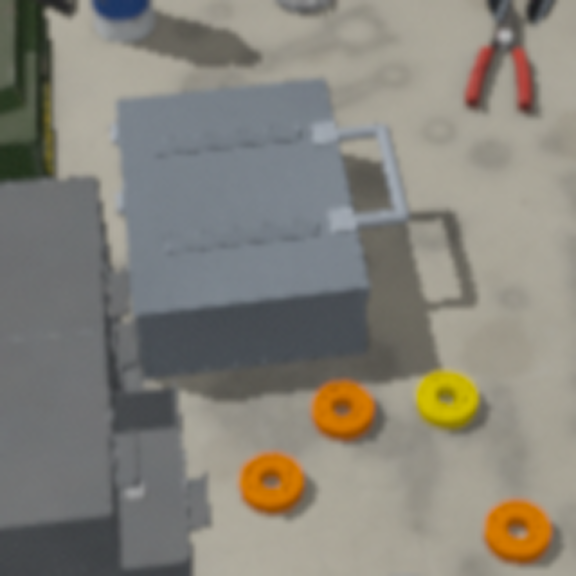

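View pics/t20c.png

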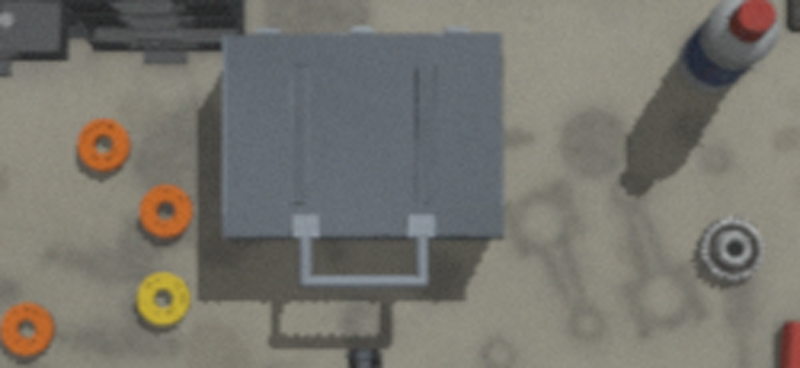

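View pics/w20.png

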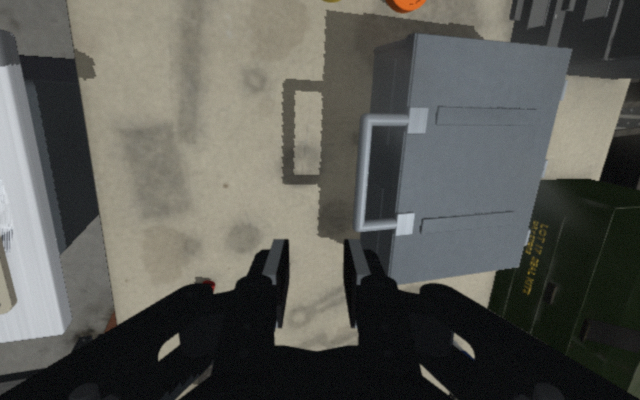

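```bash
python3 -c "
from h import *
for n,m,r in [('top0.png','t20.png',(135,225,295,390)),('scene0.png','s20.png',(145,240,245,350))]:
    a=load(n)['img'].astype(np.float32);b=load(m)['img'].astype(np.float32);y0,y1,x0,x1=r
    A=cv2.cvtColor(a[y0:y1,x0:x1],cv2.COLOR_BGR2GRAY);B=cv2.cvtColor(b[y0:y1,x0:x1],cv2.COLOR_BGR2GRAY)
    print(np.abs(A-B).mean(),np.abs(A-B).max(),cv2.phaseCorrelate(A,B))
a=load('scene0.png')['img'];b=load('s20.png')['img']
x=np.hstack([cv2.resize(i[165:215,295:340],None,fx=8,fy=8,interpolation=cv2.INTER_CUBIC) for i in (a,b)]);cv2.imwrite('pics/cmp.png',x)
"
```

```text
1.8271526 12.515999 ((0.006571867685771338, -0.018602850643816282), 0.9864131937424342)
0.5506981 4.2990036 ((0.002329460326691901, -0.003859170691384861), 0.9968016374810242)
```

View pics/cmp.png

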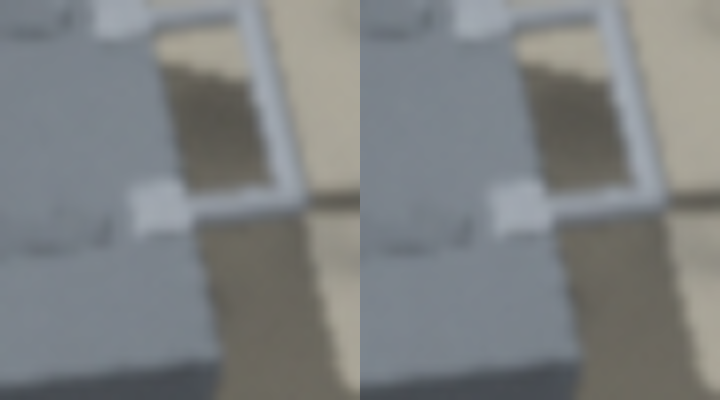

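The lid matches its original shut picture to within hundredths of a pixel, and the arm is clear of everything. I'm handing the job in.

```bash
python3 -c "
from h import *
print(workorder.hand_in()); print(get_obs()['clock'])"
```

```text
the job is handed in; nothing more can be done
None
the job is handed in; nothing more can be done
```

The bearing is in the chest with the lid shut, and I handed the job in at about 34 s; no verdict was reported.

- **Raising the lid:** I lifted it by the bar until the stay went taut at about 1.43 rad. The bar force rose by only about 6 N before I let go. The pictures then showed the stay locked and the lid standing by itself.
- **Placing the bearing:** I picked the grey steel ring to the left of the chest and laid it on the chest floor, about 1 cm from the suggested spot. Pictures showed it lying flat, with the small gear untouched.
- **Breaking the stay:** The move commands could not tilt the hand directly, so I ran the wrist up against its software limit to lean the hand back about 40 degrees. I then pushed the knuckle back. The contact force reached about 17 N at the end of that push.
- **Closing the lid:** I re-gripped the bar and lowered the lid smoothly. My last two short pushes ran about 59 N upward and 40 N sideways against the already seated lid, before I relaxed and let go. That was harder than intended and above a "gentle" close at the very end.

**Last checks:** The scene and top pictures of the shut lid match the starting ones to within 0.02 pixel. The gear beside the chest and the lookalike rings had not moved in the crops I viewed. The bearing could not be seen after closing. It was last seen lying flat just before I lowered the lid.

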